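Line up the condiments by height on the pad board

TASK

Take the pepper mill, the salt mill, the spice jar and the honey jar that stand on the left and stand them upright on the four cork pads of the low dark wooden board, one centred on each pad, in falling order of height: the tallest on the pad next to the brass ball at one end of the board, the shortest on the pad farthest from it. Do not shift the glass tumbler that stands behind the board.

Things in the scene. Friction and masses are not known exactly. Their poses are not given: they have to be found in the camera images.
- pepper_mill: dark brown turned-wood pepper mill with a small metal button on top, the tallest: 170 mm high, at most 58 mm across at the foot; its knob-shaped head, 48 mm across at the widest, reaches from 123 to 159 mm above the underside. About 0.18 kg. Head fixed. Starts upright, one of a loose group of four on the left of the worktop, some 110 mm apart. Origin: centre of the underside; z up.
- salt_mill: light wood salt mill of the same shape, 140 mm high, at most 58 mm across at the foot; its knob-shaped head, 50 mm across at the widest, reaches from 102 to 129 mm above the underside. About 0.18 kg. Head fixed. Starts upright, one of a loose group of four on the left of the worktop, some 110 mm apart. Origin: centre of the underside; z up.
- spice_jar: slim clear glass spice jar with a dark cap, a plain upright cylinder 41 mm across and 105 mm high. About 0.11 kg. Cap is fixed. Starts upright, one of a loose group of four on the left of the worktop, some 110 mm apart. Origin: centre of the underside; z up.
- honey_jar: squat clear glass jar of honey with a white lid, the shortest: 85 mm high, 57 by 59 mm across. About 0.21 kg. Lid is fixed. Starts upright, one of a loose group of four on the left of the worktop, some 110 mm apart. Origin: centre of the underside; z up.
- pad_1: round cork pad, 78 mm across, the leftmost (+y) of four in a straight row, 85 mm apart, let into a dark wooden board (100 x 405 x 14 mm, fixed to the worktop) that lies crosswise, right of the loose things, turned up to 0.15 rad. Origin: the pad's centre, 8 mm below its upper face, which is 17 mm above the worktop; y along the board to the left, z up.
- pad_2: round cork pad, 78 mm across, second from the left of four in a straight row, 85 mm apart, let into a dark wooden board (100 x 405 x 14 mm, fixed to the worktop) that lies crosswise, right of the loose things, turned up to 0.15 rad. Origin: the pad's centre, 8 mm below its upper face, which is 17 mm above the worktop; y along the board to the left, z up.
- pad_3: round cork pad, 78 mm across, third from the left of four in a straight row, 85 mm apart, let into a dark wooden board (100 x 405 x 14 mm, fixed to the worktop) that lies crosswise, right of the loose things, turned up to 0.15 rad. Origin: the pad's centre, 8 mm below its upper face, which is 17 mm above the worktop; y along the board to the left, z up.
- pad_4: round cork pad, 78 mm across, the rightmost (-y) of four in a straight row, 85 mm apart, let into a dark wooden board (100 x 405 x 14 mm, fixed to the worktop) that lies crosswise, right of the loose things, turned up to 0.15 rad. Origin: the pad's centre, 8 mm below its upper face, which is 17 mm above the worktop; y along the board to the left, z up.
- ball_knob: brass ball 24 mm across on a short stem, 38 mm high, fixed on the board at one of its two ends, 57 mm beyond the centre of the last pad (the other end has only a small flat brass stud). It may be at the left or the right end. Origin: centre of its foot on the board's top, 14 mm above the worktop; the ball's centre is 26 mm higher.
- tumbler: clear cut-glass tumbler, 69 mm across and 88 mm high, standing loose on the worktop behind the board; a bystander to be left where it is. Above it wall cabinets overhang the back of the worktop from x = 0.60 m, 0.49 m up: keep the wrist clear of them. Origin: centre of its underside; z up.
There are look-alikes about, which are no part of the job. What is shaped like the pepper_mill but pink is not meant.

How it is judged:
At the end, for the whole second after the job is handed in: Pepper mill, salt mill, spice jar and honey jar stand in this order from the brass-ball end, one on each pad, each within 12 mm of its pad's centre (horizontally), upright within 0.1 rad, standing on the pad (underside 13 to 22 mm above the worktop), released and at rest (((horizontal distance between pepper_mill and pad_1 below 0.012 m and horizontal distance between salt_mill and pad_2 below 0.012 m and horizontal distance between spice_jar and pad_3 below 0.012 m and horizontal distance between honey_jar and pad_4 below 0.012 m and horizontal distance between ball_knob and pad_1 below 0.1 m) or (horizontal distance between pepper_mill and pad_4 below 0.012 m and horizontal distance between salt_mill and pad_3 below 0.012 m and horizontal distance between spice_jar and pad_2 below 0.012 m and horizontal distance between honey_jar and pad_1 below 0.012 m and horizontal distance between ball_knob and pad_4 below 0.1 m)) and angle between each of pepper_mill, salt_mill, spice_jar, honey_jar's own z axis and vertical below 0.1 rad and height (world z) of pepper_mill between 0.013 and 0.022 m and linear speed of each of pepper_mill, salt_mill, spice_jar, honey_jar below 0.02 m/s and contact force between each of pepper_mill, salt_mill, spice_jar, honey_jar and the fingers below 0.2 N and height (world z) of salt_mill between 0.013 and 0.022 m and height (world z) of spice_jar between 0.013 and 0.022 m and height (world z) of honey_jar between 0.013 and 0.022 m); the robot touches nothing.
It fails at once if the glass tumbler is shifted by more than 30 mm (distance of tumbler from where it was at the start of the episode above 0.03 m).
It also fails if it takes over 120 s, if anything falls off the work surface, if the arm or the gripper's body presses on something with over 40 N, if the wrist force passes 120 N, or if a joint passes its speed limit or range.

ROBOT

A 6-joint arm with a two-finger parallel gripper is mounted at the origin on a cart in front of the work surface, level with it; the furniture and walls round the work are solid. World frame = base frame: x ahead of the robot, y to its left, z up, the work surface at z = 0. Lengths are in m, angles in rad, forces in N, time in s.
With the tool pointing down it reaches from about 0.325 to 0.85 m from the base axis. Payload 15.5 kg.
Tool frame: the origin (TCP) lies between the finger pads; the fingertips stand 25 mm ahead of it and the grasp point (between the pads) lies 6 mm ahead of it; z points along the fingers, y is the line along which they close (so a half turn about z gives the same grasp; the last joint's range is limited). The gripper opens to 91 mm and grips with 3 to 60 N. Pads are 32 mm wide; open, the fingers measure 118 mm over their backs; the gripper's body (76 mm by 178 mm) begins 60 mm behind the grasp point.
Start: joints at [-1.302, 0.494, 1.345, -0, 1.302, -0.096], TCP at [0.222, -0.584, 0.239] pointing down, gripper open.
Joint ranges: [-2.91, 2.91], [-0.82, 2.16], [0.22, 2.67], [-1.22, 4.37], [0.12, 2.79], [-3.08, 3.08]. Speed limits (rad/s): [1.89, 1.89, 2.57, 3.01, 3.01, 3.01].

INTERFACE

Orientations are given as [roll, pitch, yaw] about the fixed x, y, z axes, in that order (R = Rz(yaw) Ry(pitch) Rx(roll)).
In Python, from workcell import * gives the robot as it stands.
- The arm moves only by the tool move_arm, never from a script. Its argument "motion" is a list of rows, each an object of numbers: "jaw": the finger opening in mm, from 0 to 91.2; "x", "y", "z": the shift along the tool's x, y, z in units of 30 mm (1.0 is 30 mm); "ax", "ay", "az": the turn, a rotation vector about the tool's x, y, z in units of 5 degrees (1.0 is 5 degrees). In form: [{"jaw": .., "x": .., "y": .., "z": .., "ax": .., "ay": .., "az": ..}, ...]. A call has 1 to 5 rows; each row is the pose to reach, as a shift and turn from the pose commanded when the call began, along the tool's axes at that moment; what a row does not reach only later rows make up. A row lasts 1/12 s, in which the tool goes at most 41.7 mm and 7.16 degrees, less where a joint would pass 70% of its speed; a pose out of reach is approached as far as the arm can. A call with a gripper value outside its range is refused whole. The fingers move at their own pace and stop on an object; "grip_force" is the grip in N (left out, the last holds). Time passes only in rows, so rows that repeat a pose let the fingers close. It gives the time, the measured TCP pose, the force, the opening and the grip force at its end, in the units of the state.
- state(): the state, without advancing time (a new reading comes with each control period).
- capture(name): name is "scene" or "side" or "wrist"; returns (picture, depth): 384x512x3 uint8, blue, green, red; 384x512 float32, m along the optical axis (not along the pixel's ray), 0 where there is no reading.
- camera_model(name): a dict with "camera_matrix" (3x3 intrinsics, pixels), "distortion" ([k1, k2, p1, p2, k3] as OpenCV has them; the pictures are not rectified), "R" (3x3) and "t" (3): a world point X has camera coordinates R X + t. Camera axes: x right, y down, z forward; pixel columns grow to the right and rows downward; lengths in m; the calibration is good to about 2 mm. A picture is of the moment at which its call begins: read the wrist's pose just before it. camera_model takes no time and is no camera call; for the wrist camera it gives the pose at the moment of the call.
- job_done(): hands the job in; it is judged then, once.
Trained networks look in the newest picture that a camera, given by its name, has taken for a name from the list of things; names that differ only in an ending like _2 or _b are one class to them, and where a whole thing is asked for, a point or a joint stands for the part that bears it (a point fixed in the world has none). Each returns a list of dicts, best first, with "conf" (0 to 1); they miss things now and then, are a little off and sometimes report something else, mostly with a low value. They report only what shows in the picture. A call takes as long as a camera call. They do not tell look-alikes from the thing itself.
- look_for(thing, camera): "location" ([column, row] in pixels, amid what is visible of it).
- regions_of(thing, camera): "mask" (384x512 bool, what is visible of it) and "location" ([column, row] in pixels, amid what is visible of it).
- mark_of(thing, camera): "location" ([column, row] in pixels: a listed point, or the origin of a listed thing).
The state is a dict: "time_s": time; "q": joint angles; "dq": joint speeds; "effort": joint torques, N m; "eef_pos": TCP position; "ee_rot": TCP orientation; "contact_force": force on the tool from outside, world axes, zero at the start; "torque": the same for the moment, N m; "gripper_width": opening from 0.0 (shut) to 1.0 (fully open); "gripper_force": force on a finger pad.
Only numpy, scipy, OpenCV 4.12 (cv2) and the standard library are available. Lean on these libraries where they do the work, as an engineer would, in place of code of your own. Each camera call takes 0.05 s, during which the arm holds its last target. There are 200 camera calls.

## Working session

There is one attempt and no reset: what is moved stays moved. The work goes in short steps, Python scripts to look and compute and a tool call to move; the robot and the scene stay as the last step left them, time stands still between calls to the robot, and variables do not carry over. Pictures are saved under pics/ and viewed, at most 14 in all, crops included, and the job is handed in when it is done.

Besides the shell and the picture viewer there is one more tool, called after "Request:" by a JSON object that holds its "name" and its "arguments". move_arm: Moves the arm, as the interface text tells. Its arguments: {"type":"object","properties":{"motion":{"type":"array"},"grip_force":{"type":"number"}},"required":["motion"]}

```bash
mkdir -p pics; ls; python3 - <<'E'
from workcell import *
import cv2, numpy as np
a,da=capture("scene"); b,db=capture("side")
cv2.imwrite("pics/scene.png",a); cv2.imwrite("pics/side.png",b)
for n in("scene","side","wrist"):
    m=camera_model(n);print(n,np.round(m["camera_matrix"],1).tolist(),np.round(m["distortion"],3),np.round(-np.array(m["R"]).T@np.array(m["t"]),3))
s=state();print(s)
E
```

```text
pics
scene [[499.6, 0.0, 246.6], [0.0, 499.6, 190.9], [0.0, 0.0, 1.0]] [-0.204  0.     0.     0.     0.   ] [-0.386  0.827  0.902]
side [[480.5, 0.0, 256.4], [0.0, 480.5, 192.2], [0.0, 0.0, 1.0]] [-0.191  0.     0.     0.     0.   ] [ 0.194 -1.395  0.941]
wrist [[286.5, 0.0, 257.4], [0.0, 286.5, 192.0], [0.0, 0.0, 1.0]] [-0.038  0.     0.     0.     0.   ] [ 0.298 -0.555  0.384]
{'time_s': 0.1, 'q': array([-1.30253659e+00,  4.94113335e-01,  1.34606288e+00, -1.65821749e-05,
        1.30252272e+00, -9.55044348e-02]), 'dq': array([ 0.00155347, -0.00116603, -0.00157981, -0.00106308,  0.00032679,
       -0.0014343 ]), 'effort': array([ 2.46565163e-03, -8.80241561e+01, -3.82538939e+01,  7.11461739e-02,
        4.82785190e-02, -4.56981934e-05]), 'eef_pos': array([ 0.22228183, -0.58379407,  0.23840481]), 'ee_rot': array([-3.14048988e+00, -8.95833456e-05,  3.63768529e-01]), 'contact_force': array([ 0.85845166, -0.52733576, -0.09051046]), 'torque': array([ 0.04109441,  0.01498608, -0.00156831]), 'gripper_force': 0.0, 'gripper_width': 1.001687923216272}
```

View pics/scene.png

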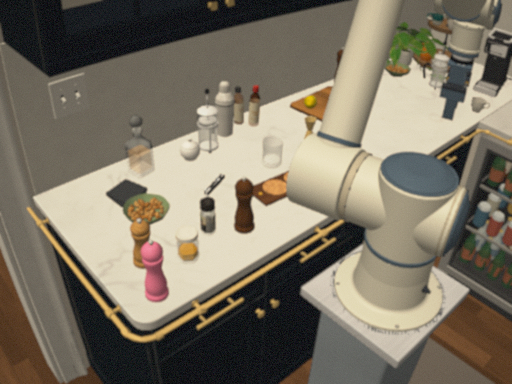

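View pics/side.png

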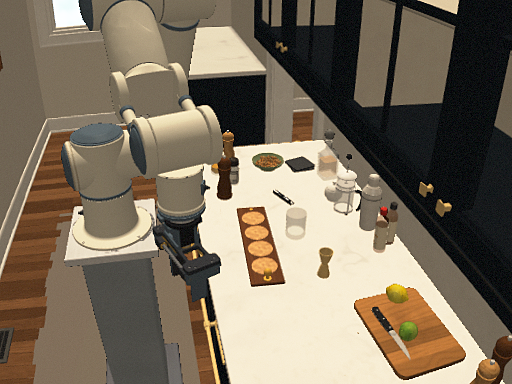

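Scene: pepper mill (244,205), spice jar (207,214), honey jar (187,243), light wood salt mill (140,243). The pink mill (155,270) is a look-alike. The side view shows the brass ball at the right (-y) end of the board (267,272), so the pepper mill goes on pad_4. More look-alike mills stand at (495,355).

```bash
cat > h.py <<'E'
from workcell import *
import cv2, numpy as np
def ray(cam,px):
    m=camera_model(cam);K=np.array(m["camera_matrix"]);d=np.array(m["distortion"]);R=np.array(m["R"]);t=np.array(m["t"])
    u=cv2.undistortPoints(np.array(px,float).reshape(-1,1,2),K,d).reshape(-1,2)
    return -R.T@t,np.c_[u,np.ones(len(u))]@R
def plane(cam,px,z):
    c,d=ray(cam,px);return c+d*((z-c[2])/d[:,2])[:,None]
def cloud(cam,mask,dep):
    v,u=np.nonzero(mask&(dep>0));c,d=ray(cam,np.c_[u,v]);return c+d*dep[v,u][:,None]
E
python3 - <<'E'
from h import *
im,dp=capture("scene")
for n in["pepper_mill","salt_mill","spice_jar","honey_jar"]:
    for r in regions_of(n,"scene")[:3]:
        P=cloud("scene",r["mask"],dp);print(n,round(r["conf"],2),np.round(r["location"]),r["mask"].sum(),"med",np.round(np.median(P,0),3),"ztop",np.round(np.percentile(P[:,2],[2,98]),3))
    for r in mark_of(n,"scene")[:3]:print("  origin",round(r["conf"],2),np.round(plane("scene",r["location"],0),3))
im2,dp2=capture("side")
for n in["pad_1","ball_knob","tumbler","pepper_mill","salt_mill","spice_jar","honey_jar"]:
    for r in mark_of(n,"side")[:5]:print(n,round(r["conf"],2),np.round(r["location"]),np.round(plane("side",r["location"],dict(pad_1=.009,ball_knob=.014).get(n,0)),3))
for r in regions_of("pad_1","side")[:5]:print("padreg",round(r["conf"],2),np.round(cloud("side",r["mask"],dp2).mean(0),3),np.round(plane("side",r["location"],.017),3))
c=np.vstack([cv2.resize(im[150:310,100:270],None,fx=3,fy=3)]);cv2.imwrite("pics/crop1.png",c)
E
```

```text
pepper_mill 0.95 [245. 208.] 918 med [0.397 0.132 0.082] ztop [0.007 0.162]
pepper_mill 0.56 [153. 274.] 1134 med [0.34  0.45  0.087] ztop [0.012 0.163]
  origin 0.9 [[0.349 0.441 0.   ]]
  origin 0.82 [[0.406 0.115 0.   ]]
salt_mill 0.65 [136. 233.] 621 med [0.459 0.419 0.101] ztop [0.007 0.14 ]
  origin 0.67 [[0.479 0.407 0.   ]]
  origin 0.55 [[ 0.483 -0.155  0.   ]]
spice_jar 0.64 [207. 217.] 514 med [0.448 0.215 0.07 ] ztop [0.011 0.11 ]
  origin 0.6 [[ 0.453  0.21  -0.   ]]
honey_jar 0.83 [186. 240.] 786 med [0.397 0.317 0.063] ztop [0.005 0.09 ]
  origin 0.61 [[0.414 0.306 0.   ]]
pad_1 0.8 [253. 221.] [[ 0.478 -0.078  0.009]]
pad_1 0.68 [262. 249.] [[ 0.472 -0.238  0.009]]
pad_1 0.54 [263. 266.] [[ 0.459 -0.316  0.009]]
pad_1 0.53 [254. 232.] [[ 0.468 -0.144  0.009]]
ball_knob 0.52 [266. 279.] [[ 0.45  -0.381  0.014]]
ball_knob 0.28 [228. 160.] [[0.467 0.372 0.014]]
tumbler 0.66 [296. 232.] [[ 0.607 -0.156  0.   ]]
pepper_mill 0.92 [224. 195.] [[0.41  0.122 0.   ]]
salt_mill 0.51 [227. 160.] [[ 0.465  0.398 -0.   ]]
spice_jar 0.72 [234. 186.] [[0.458 0.177 0.   ]]
honey_jar 0.46 [219. 180.] [[0.406 0.239 0.   ]]
honey_jar 0.18 [259. 230.] [[ 0.488 -0.122  0.   ]]
padreg 0.84 [ 0.467 -0.239  0.014] [[ 0.463 -0.244  0.017]]
padreg 0.82 [ 0.479 -0.069  0.015] [[ 0.473 -0.083  0.017]]
```

View pics/crop1.png

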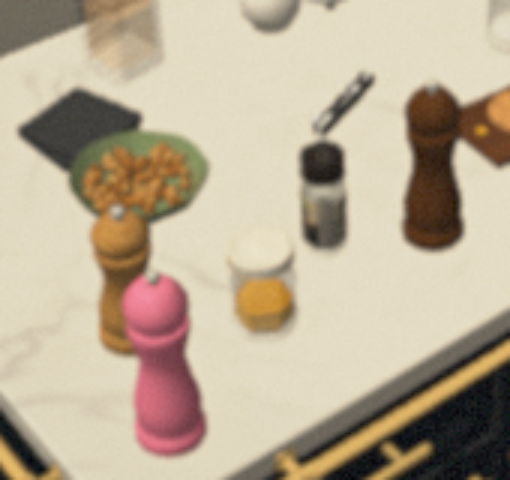

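The group has one dark brown mill at (244,205), one light wood mill at (140,243), the pink look-alike at (155,270), the spice jar at (207,214) and the honey jar at (187,243). These match the descriptions, and pink is ruled out. Next I take a wrist view over the board.

```bash
cat >> h.py <<'E'
def rel(p0,yaw0,p1,yaw1):
    "tool-down pose shift in move units"
    d=np.array(p1)-p0;c,s=np.cos(yaw0),np.sin(yaw0)
    return dict(zip(("x","y","z","az"),np.round([(c*d[0]+s*d[1])/.03,(s*d[0]-c*d[1])/.03,-d[2]/.03,-np.degrees(yaw1-yaw0)/5],2).tolist()))
def plan(way,start=None):
    "way: list of (x,y,z,yaw); prints one final row per call"
    s=state();p,y=(s["eef_pos"],s["ee_rot"][2]) if start is None else (np.array(start[:3]),start[3])
    for w in way:
        q=np.array(w[:3]);n=max(1,int(np.ceil(max(np.linalg.norm(q-p)/.2,abs(w[3]-y)/.6))))
        for i in range(n):
            a=p+(q-p)*i/n,y+(w[3]-y)*i/n;b=p+(q-p)*(i+1)/n,y+(w[3]-y)*(i+1)/n
            print(rel(*a,*b),np.round(b[0],3))
        p,y=q,w[3]
E
python3 -c "
from h import *
plan([(.455,-.30,.34,1.57)])"
```

```text
{'x': 3.54, 'y': -2.03, 'z': -1.12, 'az': -4.61} [ 0.3   -0.489  0.273]
{'x': 4.05, 'y': -0.48, 'z': -1.12, 'az': -4.61} [ 0.377 -0.395  0.306]
{'x': 3.92, 'y': 1.14, 'z': -1.12, 'az': -4.61} [ 0.455 -0.3    0.34 ]
```

Request:
{"name": "move_arm", "arguments": {"motion": [{"jaw": 91,"x": 1.2,"y": -0.7,"z": -0.4,"az": -1.2},{"jaw": 91,"x": 2.4,"y": -1.4,"z": -0.8,"az": -2.4},{"jaw": 91,"x": 3.0,"y": -1.7,"z": -1.0,"az": -3.6},{"jaw": 91,"x": 3.54,"y": -2.03,"z": -1.12,"az": -4.61}]}}

```text
validation failed for argument at $.mo...
```

Request:
{"name": "move_arm", "arguments": {"motion": [{"jaw": 91,"x": 1.2,"y": -0.15,"z": -0.4,"az": -1.2},{"jaw": 91,"x": 2.4,"y": -0.3,"z": -0.8,"az": -2.4},{"jaw": 91,"x": 3.3,"y": -0.4,"z": -1.0,"az": -3.6},{"jaw": 91,"x": 4.05,"y": -0.48,"z": -1.12,"az": -4.61}]}}

```text
validation failed for argument at $.mo...
```

Request:
{"name": "move_arm", "arguments": {"motion": [{"jaw": 91,"x": 1.2,"y": 0.35,"z": -0.4,"az": -1.2},{"jaw": 91,"x": 2.4,"y": 0.7,"z": -0.8,"az": -2.4},{"jaw": 91,"x": 3.3,"y": 1.0,"z": -1.0,"az": -3.6},{"jaw": 91,"x": 3.92,"y": 1.14,"z": -1.12,"az": -4.61},{"jaw": 91,"x": 3.92,"y": 1.14,"z": -1.12,"az": -4.61}]}}

```text
validation failed for argument at $.mo...
```

```bash
python3 - <<'E'
from h import *
s=state();print(s["time_s"],s["eef_pos"],s["ee_rot"],s["q"])
im,dp=capture("wrist");cv2.imwrite("pics/w1.png",im)
m=camera_model("wrist");print(np.round(np.array(m["R"]),3))
for n in["pad_1","ball_knob","tumbler"]:
    for r in mark_of(n,"wrist")[:5]:print(n,round(r["conf"],2),np.round(r["location"]),np.round(plane("wrist",r["location"],dict(pad_1=.009,ball_knob=.014).get(n,0)),4))
for r in regions_of("pad_1","wrist")[:5]:print("padreg",round(r["conf"],2),np.round(plane("wrist",[cv2.minEnclosingCircle(np.argwhere(r["mask"])[:,::-1].astype(np.float32))[0]],.017),4),np.round(plane("wrist",r["location"],.017),4))
E
```

```text
1.0 [ 0.22238733 -0.58409452  0.2389148 ] [-3.14158100e+00 -7.21110264e-06  3.63775788e-01] [-1.30251268e+00  4.93597550e-01  1.34550497e+00  6.29197045e-06
  1.30250243e+00 -9.54938112e-02]
[[ 0.356 -0.935 -0.001]
 [-0.897 -0.341  0.282]
 [-0.264 -0.1   -0.959]]
```

View pics/w1.png

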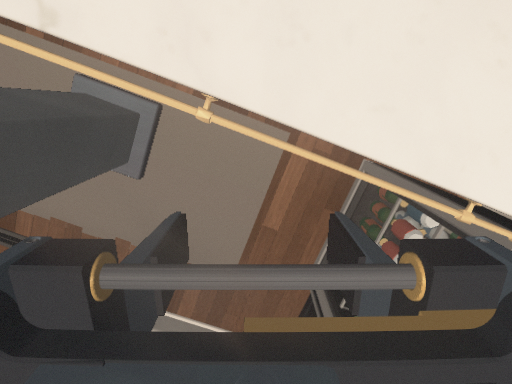

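The moves were refused, probably because the ax and ay fields are required. The picture still shows the start view: the rail and the worktop edge.

Request:
{"name": "move_arm", "arguments": {"motion": [{"jaw": 91,"x": 1.2,"y": -0.7,"z": -0.4,"ax": 0,"ay": 0,"az": -1.2},{"jaw": 91,"x": 2.4,"y": -1.4,"z": -0.8,"ax": 0,"ay": 0,"az": -2.4},{"jaw": 91,"x": 3.0,"y": -1.7,"z": -1.0,"ax": 0,"ay": 0,"az": -3.6},{"jaw": 91,"x": 3.54,"y": -2.03,"z": -1.12,"ax": 0,"ay": 0,"az": -4.61}]}}

```text
time_s: 1.58
eef_pos: [0.3014, -0.488, 0.2737]
ee_rot: [3.14, 0.0, 0.773]
contact_force: [1.0, -0.6, 0.2]
gripper_width: 0.998
gripper_force: 0.0
```

Request:
{"name": "move_arm", "arguments": {"motion": [{"jaw": 91,"x": 1.2,"y": -0.15,"z": -0.4,"ax": 0,"ay": 0,"az": -1.2},{"jaw": 91,"x": 2.4,"y": -0.3,"z": -0.8,"ax": 0,"ay": 0,"az": -2.4},{"jaw": 91,"x": 3.3,"y": -0.4,"z": -1.0,"ax": 0,"ay": 0,"az": -3.6},{"jaw": 91,"x": 4.05,"y": -0.48,"z": -1.12,"ax": 0,"ay": 0,"az": -4.61}]}}

```text
time_s: 1.92
eef_pos: [0.3788, -0.3932, 0.3072]
ee_rot: [3.14, 0.0, 1.175]
contact_force: [0.2, -0.3, -0.2]
gripper_width: 0.995
gripper_force: 0.0
```

Request:
{"name": "move_arm", "arguments": {"motion": [{"jaw": 91,"x": 1.2,"y": 0.35,"z": -0.4,"ax": 0,"ay": 0,"az": -1.2},{"jaw": 91,"x": 2.4,"y": 0.7,"z": -0.8,"ax": 0,"ay": 0,"az": -2.4},{"jaw": 91,"x": 3.3,"y": 1.0,"z": -1.0,"ax": 0,"ay": 0,"az": -3.6},{"jaw": 91,"x": 3.92,"y": 1.14,"z": -1.12,"ax": 0,"ay": 0,"az": -4.61},{"jaw": 91,"x": 3.92,"y": 1.14,"z": -1.12,"ax": 0,"ay": 0,"az": -4.61}]}}

```text
time_s: 2.33
eef_pos: [0.4571, -0.2974, 0.3407]
ee_rot: [3.14, 0.0, 1.58]
contact_force: [0.1, 0.3, 0.4]
gripper_width: 1.002
gripper_force: 0.0
```

```bash
cat > look.py <<'E'
from h import *
import sys
s=state();print(s["time_s"],s["eef_pos"],s["ee_rot"],s["q"])
im,dp=capture("wrist");cv2.imwrite("pics/w2.png",im)
for n in["pad_1","ball_knob","tumbler"]:
    for r in mark_of(n,"wrist")[:5]:print(n,round(r["conf"],2),np.round(r["location"]),np.round(plane("wrist",r["location"],dict(pad_1=.009,ball_knob=.014).get(n,0)),4))
for r in regions_of("pad_1","wrist")[:5]:print("padreg",round(r["conf"],2),np.round(plane("wrist",[cv2.minEnclosingCircle(np.argwhere(r["mask"])[:,::-1].astype(np.float32))[0]],.017),4),np.round(plane("wrist",r["location"],.017),4))
E
python3 look.py
```

```text
2.3333 [ 0.45714568 -0.29738446  0.34071333] [3.13982525e+00 2.85081333e-04 1.57957645e+00] [-6.86800095e-01  2.93218862e-01  1.38802899e+00  9.19516975e-04
  1.45880535e+00 -6.95682527e-01]
pad_1 0.98 [264. 120.] [[ 0.4663 -0.2371  0.009 ]]
pad_1 0.87 [274.   6.] [[ 0.4801 -0.0727  0.009 ]]
pad_1 0.61 [270.  62.] [[ 0.4758 -0.151   0.009 ]]
pad_1 0.61 [256. 170.] [[ 0.4539 -0.3203  0.009 ]]
ball_knob 0.8 [256. 202.] [[ 0.4537 -0.376   0.014 ]]
tumbler 0.97 [349.  78.] [[ 0.6011 -0.1728  0.    ]]
padreg 0.94 [[ 0.4717 -0.1528  0.017 ]] [[ 0.472  -0.1533  0.017 ]]
padreg 0.68 [[ 0.4643 -0.2389  0.017 ]] [[ 0.4616 -0.2363  0.017 ]]
padreg 0.66 [[ 0.477 -0.075  0.017]] [[ 0.478  -0.0851  0.017 ]]
padreg 0.64 [[ 0.4518 -0.3824  0.017 ]] [[ 0.4482 -0.3813  0.017 ]]
padreg 0.56 [[ 0.4571 -0.3209  0.017 ]] [[ 0.4574 -0.3208  0.017 ]]
```

View pics/w2.png

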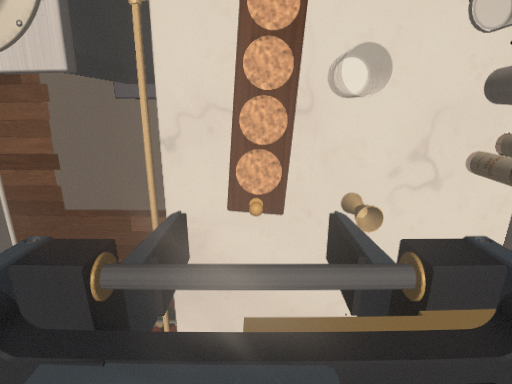

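The wrist view shows the pads at (258,171), (263,120), (269,63) and (273,8). The brass ball at (256,207) is by pad_4, and the tumbler is at (360,72). I'll refine the pad centres by colour and plan the move to a view of the left group.

```bash
cat >> h.py <<'E'
def pads(im):
    hsv=cv2.cvtColor(cv2.GaussianBlur(im,(5,5),0),cv2.COLOR_BGR2HSV)
    m=((hsv[...,2]>130)&(hsv[...,1]>90)&(hsv[...,0]<25)).astype(np.uint8)
    m=cv2.morphologyEx(cv2.morphologyEx(m,cv2.MORPH_CLOSE,np.ones((7,7))),cv2.MORPH_OPEN,np.ones((5,5)))
    n,l,st,ce=cv2.connectedComponentsWithStats(m)
    out=[]
    for i in range(1,n):
        if 300<st[i,4]<6000:
            P=plane("wrist",cv2.findContours((l==i).astype(np.uint8),0,1)[0][0].reshape(-1,2)[:],.017)[:,:2].astype(np.float32)
            c,r=cv2.minEnclosingCircle(P);print(np.round(ce[i]),st[i,4],"circle",np.round(c,4),round(r,4),"ellipse",np.round(cv2.fitEllipse(P)[0],4),"mean",np.round(plane("wrist",[ce[i]],.017)[0,:2],4))
E
python3 -c "
from h import *
pads(cv2.imread('pics/w2.png'))
plan([(.43,.10,.34,1.57)])"
```

```text
[144. 108.] 1391 circle [ 0.2731 -0.2419] 0.1761 ellipse [ 0.2756 -0.212 ] mean [ 0.276  -0.2181]
[363. 214.] 574 circle [ 0.6384 -0.3941] 0.0417 ellipse [ 0.6415 -0.4011] mean [ 0.6394 -0.3982]
[274. 324.] 632 circle [ 0.4901 -0.6315] 0.0618 ellipse [ 0.483 -0.631] mean [ 0.4865 -0.6307]
{'x': 4.45, 'y': -0.28, 'z': -0.01, 'az': -0.01} [ 0.446 -0.167  0.34 ]
{'x': 4.45, 'y': -0.28, 'z': -0.01, 'az': -0.01} [ 0.438 -0.034  0.34 ]
{'x': 4.45, 'y': -0.28, 'z': -0.01, 'az': -0.01} [0.43 0.1  0.34]
```

Request:
{"name": "move_arm", "arguments": {"motion": [{"jaw": 91,"x": 1.3,"y": -0.07,"z": 0,"ax": 0,"ay": 0,"az": 0},{"jaw": 91,"x": 2.6,"y": -0.14,"z": 0,"ax": 0,"ay": 0,"az": 0},{"jaw": 91,"x": 3.0,"y": -0.2,"z": 0,"ax": 0,"ay": 0,"az": 0},{"jaw": 91,"x": 3.0,"y": -0.2,"z": 0,"ax": 0,"ay": 0,"az": 0},{"jaw": 91,"x": 3.0,"y": -0.2,"z": 0,"ax": 0,"ay": 0,"az": 0}]}}

```text
time_s: 3.0
eef_pos: [0.4488, -0.2103, 0.3398]
ee_rot: [3.141, 0.0, 1.57]
contact_force: [0.5, -1.1, -0.4]
gripper_width: 1.0
gripper_force: 0.0
```

```bash
cat > look2.py <<'E'
from h import *
s=state();print(s["time_s"],s["eef_pos"],s["ee_rot"][2])
im,dp=capture("wrist");cv2.imwrite("pics/w3.png",im)
for r in mark_of("pad_1","wrist")[:6]:
    u,v=np.round(r["location"]).astype(int);print("mark",round(r["conf"],2),(u,v),np.round(plane("wrist",r["location"],.009)[0],4),im[v,u],cv2.cvtColor(im[v:v+1,u:u+1],cv2.COLOR_BGR2HSV)[0,0])
for r in regions_of("pad_1","wrist")[:6]:
    c=cv2.findContours(r["mask"].astype(np.uint8),0,1)[0];c=max(c,key=len)
    if len(c)>5:
        P=plane("wrist",c.reshape(-1,2),.017)[:,:2].astype(np.float32);print("reg",round(r["conf"],2),np.round(r["location"]),np.round(cv2.fitEllipse(P),4).tolist() if 0 else [np.round(a,4) for a in cv2.fitEllipse(P)])
E
python3 look2.py
```

```text
3.0 [ 0.4488191  -0.21026344  0.33982666] 1.5702201044018573
mark 0.97 (np.int64(273), np.int64(123)) [ 0.4752 -0.1542  0.009 ] [127 175 229] [ 14 114 229]
mark 0.75 (np.int64(276), np.int64(66)) [ 0.4783 -0.0669  0.009 ] [112 156 213] [ 13 121 213]
mark 0.7 (np.int64(264), np.int64(217)) [ 0.4625 -0.3175  0.009 ] [107 149 202] [ 13 120 202]
mark 0.67 (np.int64(266), np.int64(171)) [ 0.4641 -0.2332  0.009 ] [ 93 128 174] [ 13 119 174]
reg 0.91 [263. 218.] [array([ 0.4607, -0.3189]), array([0.0755, 0.0764]), np.float64(152.2233)]
reg 0.68 [274. 123.] [array([ 0.4736, -0.1518]), array([0.0758, 0.0765]), np.float64(4.4532)]
reg 0.68 [267. 171.] [array([ 0.4667, -0.2345]), array([0.0752, 0.077 ]), np.float64(70.5748)]
reg 0.58 [277.  64.] [array([ 0.4803, -0.0666]), array([0.0771, 0.0778]), np.float64(54.3747)]
```

Request:
{"name": "move_arm", "arguments": {"motion": [{"jaw": 91,"x": 1.3,"y": -0.1,"z": 0,"ax": 0,"ay": 0,"az": 0},{"jaw": 91,"x": 2.6,"y": -0.2,"z": 0,"ax": 0,"ay": 0,"az": 0},{"jaw": 91,"x": 3.9,"y": -0.3,"z": 0,"ax": 0,"ay": 0,"az": 0},{"jaw": 91,"x": 5.2,"y": -0.3,"z": 0,"ax": 0,"ay": 0,"az": 0},{"jaw": 91,"x": 6.0,"y": -0.3,"z": 0,"ax": 0,"ay": 0,"az": 0}]}}

```text
time_s: 3.57
eef_pos: [0.4398, -0.0281, 0.3397]
ee_rot: [-3.142, -0.001, 1.57]
contact_force: [1.1, -0.9, 0.8]
gripper_width: 0.998
gripper_force: 0.0
```

Request:
{"name": "move_arm", "arguments": {"motion": [{"jaw": 91,"x": 1.0,"y": 0,"z": 0,"ax": 0,"ay": 0,"az": 0},{"jaw": 91,"x": 2.0,"y": 0,"z": 0,"ax": 0,"ay": 0,"az": 0},{"jaw": 91,"x": 2.6,"y": 0,"z": 0,"ax": 0,"ay": 0,"az": 0},{"jaw": 91,"x": 2.6,"y": 0,"z": 0,"ax": 0,"ay": 0,"az": 0},{"jaw": 91,"x": 2.6,"y": 0,"z": 0,"ax": 0,"ay": 0,"az": 0}]}}

```text
time_s: 3.98
eef_pos: [0.4405, 0.048, 0.3396]
ee_rot: [-3.141, 0.0, 1.572]
contact_force: [-0.1, -0.6, -0.4]
gripper_width: 0.998
gripper_force: 0.0
```

```bash
cat > look3.py <<'E'
from h import *
s=state();print(s["time_s"],s["eef_pos"],s["ee_rot"])
im,dp=capture("wrist");cv2.imwrite("pics/w4.png",im)
H=dict(pepper_mill=.17,salt_mill=.14,spice_jar=.105,honey_jar=.085)
for n in H:
    for r in mark_of(n,"wrist")[:2]:print(n,"mark",round(r["conf"],2),np.round(r["location"]),np.round(plane("wrist",r["location"],0)[0],4))
    for r in regions_of(n,"wrist")[:2]:
        P=cloud("wrist",r["mask"],dp);T=P[P[:,2]>H[n]-.035];z=np.percentile(P[:,2],98)
        T=P[(P[:,2]>H[n]-.012)&(P[:,2]<H[n]+.012)]
        print(n,"reg",round(r["conf"],2),np.round(r["location"]),r["mask"].sum(),"z98",round(z,3),"top n",len(T),"mid",np.round((T[:,:2].min(0)+T[:,:2].max(0))/2,4) if len(T) else "","mean",np.round(T.mean(0),4) if len(T) else "")
E
python3 look3.py
```

```text
3.9833 [0.44051022 0.04798578 0.33959518] [-3.14146314e+00  2.16784009e-04  1.57151908e+00]
pepper_mill mark 0.71 [241. 111.] [0.415  0.1231 0.    ]
pepper_mill reg 0.69 [232. 117.] 1437 z98 0.169 top n 221 mid [0.4133 0.1181] mean [0.4127 0.1189 0.1631]
spice_jar mark 0.77 [271.  57.] [0.4626 0.2045 0.    ]
spice_jar reg 0.85 [271.  48.] 1209 z98 0.107 top n 986 mid [0.4605 0.2054] mean [0.4606 0.205  0.1051]
```

View pics/w4.png

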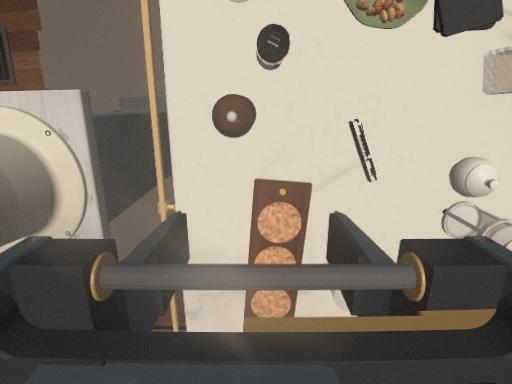

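Pads found at pad1 (.480,-.067), pad2 (.474,-.152), pad3 (.467,-.2345) and pad4 (.461,-.319). In the wrist view the pepper mill top is at (232,116) and the spice jar at (272,44). Now I grasp the pepper mill.

Request:
{"name": "move_arm", "arguments": {"motion": [{"jaw": 91,"x": 1.0,"y": -0.4,"z": 0.6,"ax": 0,"ay": 0,"az": 0},{"jaw": 91,"x": 2.0,"y": -0.8,"z": 1.4,"ax": 0,"ay": 0,"az": 0},{"jaw": 91,"x": 2.35,"y": -0.92,"z": 2.6,"ax": 0,"ay": 0,"az": 0},{"jaw": 91,"x": 2.35,"y": -0.92,"z": 3.6,"ax": 0,"ay": 0,"az": 0},{"jaw": 91,"x": 2.35,"y": -0.92,"z": 3.9,"ax": 0,"ay": 0,"az": 0}]}}

```text
time_s: 4.85
eef_pos: [0.4103, 0.1189, 0.2194]
ee_rot: [-3.137, 0.001, 1.572]
contact_force: [-0.1, -0.9, 0.3]
gripper_width: 0.998
gripper_force: 0.0
```

Request:
{"name": "move_arm", "arguments": {"motion": [{"jaw": 91,"x": 0,"y": 0,"z": 0.7,"ax": 0,"ay": 0,"az": 0},{"jaw": 91,"x": 0,"y": 0,"z": 1.4,"ax": 0,"ay": 0,"az": 0},{"jaw": 91,"x": 0,"y": 0,"z": 2.1,"ax": 0,"ay": 0,"az": 0},{"jaw": 91,"x": 0,"y": 0,"z": 2.55,"ax": 0,"ay": 0,"az": 0},{"jaw": 91,"x": 0,"y": 0,"z": 2.55,"ax": 0,"ay": 0,"az": 0}]}}

```text
time_s: 5.27
eef_pos: [0.4114, 0.1182, 0.1442]
ee_rot: [-3.138, 0.001, 1.57]
contact_force: [-0.5, 0.3, -1.2]
gripper_width: 0.996
gripper_force: 0.0
```

Request:
{"name": "move_arm", "arguments": {"motion": [{"jaw": 70,"x": 0,"y": 0,"z": 0,"ax": 0,"ay": 0,"az": 0},{"jaw": 55,"x": 0,"y": 0,"z": 0,"ax": 0,"ay": 0,"az": 0},{"jaw": 40,"x": 0,"y": 0,"z": 0,"ax": 0,"ay": 0,"az": 0},{"jaw": 40,"x": 0,"y": 0,"z": 0,"ax": 0,"ay": 0,"az": 0},{"jaw": 40,"x": 0,"y": 0,"z": 0,"ax": 0,"ay": 0,"az": 0}], "grip_force": 20}}

```text
time_s: 5.68
eef_pos: [0.4129, 0.1186, 0.1468]
ee_rot: [3.14, -0.0, 1.571]
contact_force: [-0.3, -0.3, 0.9]
gripper_width: 0.663
gripper_force: 0.0
```

Request:
{"name": "move_arm", "arguments": {"motion": [{"jaw": 40,"x": 0,"y": 0,"z": 0,"ax": 0,"ay": 0,"az": 0},{"jaw": 40,"x": 0,"y": 0,"z": 0,"ax": 0,"ay": 0,"az": 0},{"jaw": 40,"x": 0,"y": 0,"z": 0,"ax": 0,"ay": 0,"az": 0}]}}

```text
time_s: 5.93
eef_pos: [0.4126, 0.1186, 0.1464]
ee_rot: [3.141, -0.0, 1.571]
contact_force: [-1.0, -0.0, 4.3]
gripper_width: 0.517
gripper_force: 20.0
```

The head is gripped at 47 mm. I lift it and carry it to pad_4.

Request:
{"name": "move_arm", "arguments": {"motion": [{"jaw": 40,"x": 0,"y": 0,"z": -0.4,"ax": 0,"ay": 0,"az": 0},{"jaw": 40,"x": 0,"y": 0,"z": -1.0,"ax": 0,"ay": 0,"az": 0},{"jaw": 40,"x": 0,"y": 0,"z": -1.6,"ax": 0,"ay": 0,"az": 0},{"jaw": 40,"x": -0.3,"y": 0,"z": -2.1,"ax": 0,"ay": 0,"az": 0},{"jaw": 40,"x": -1.0,"y": 0,"z": -2.2,"ax": 0,"ay": 0,"az": 0}]}}

```text
time_s: 6.35
eef_pos: [0.4134, 0.0895, 0.2142]
ee_rot: [3.139, -0.001, 1.572]
contact_force: [1.2, 0.3, -1.8]
gripper_width: 0.525
gripper_force: 20.0
```

Request:
{"name": "move_arm", "arguments": {"motion": [{"jaw": 40,"x": -1.0,"y": 0.1,"z": 0,"ax": 0,"ay": 0,"az": 0},{"jaw": 40,"x": -2.0,"y": 0.2,"z": 0,"ax": 0,"ay": 0,"az": 0},{"jaw": 40,"x": -3.0,"y": 0.3,"z": 0,"ax": 0,"ay": 0,"az": 0},{"jaw": 40,"x": -4.0,"y": 0.4,"z": 0,"ax": 0,"ay": 0,"az": 0},{"jaw": 40,"x": -5.0,"y": 0.5,"z": 0,"ax": 0,"ay": 0,"az": 0}]}}

```text
time_s: 6.77
eef_pos: [0.4272, -0.0629, 0.2122]
ee_rot: [-3.141, -0.0, 1.571]
contact_force: [0.6, 0.5, -2.0]
gripper_width: 0.519
gripper_force: 20.0
```

Request:
{"name": "move_arm", "arguments": {"motion": [{"jaw": 40,"x": -1.0,"y": 0.1,"z": 0,"ax": 0,"ay": 0,"az": 0},{"jaw": 40,"x": -2.0,"y": 0.2,"z": 0,"ax": 0,"ay": 0,"az": 0},{"jaw": 40,"x": -3.0,"y": 0.3,"z": 0,"ax": 0,"ay": 0,"az": 0},{"jaw": 40,"x": -4.0,"y": 0.4,"z": 0,"ax": 0,"ay": 0,"az": 0},{"jaw": 40,"x": -5.0,"y": 0.5,"z": 0,"ax": 0,"ay": 0,"az": 0}]}}

```text
time_s: 7.18
eef_pos: [0.4422, -0.2129, 0.2121]
ee_rot: [-3.141, -0.0, 1.571]
contact_force: [0.3, -0.2, -1.1]
gripper_width: 0.519
gripper_force: 20.0
```

Request:
{"name": "move_arm", "arguments": {"motion": [{"jaw": 40,"x": -1.0,"y": 0.2,"z": 0,"ax": 0,"ay": 0,"az": 0},{"jaw": 40,"x": -2.0,"y": 0.4,"z": 0,"ax": 0,"ay": 0,"az": 0},{"jaw": 40,"x": -3.0,"y": 0.6,"z": 0,"ax": 0,"ay": 0,"az": 0},{"jaw": 40,"x": -3.5,"y": 0.6,"z": 0,"ax": 0,"ay": 0,"az": 0},{"jaw": 40,"x": -3.58,"y": 0.6,"z": 0,"ax": 0,"ay": 0,"az": 0}]}}

```text
time_s: 7.6
eef_pos: [0.4605, -0.3215, 0.2118]
ee_rot: [3.142, 0.001, 1.569]
contact_force: [-0.6, 0.5, -1.9]
gripper_width: 0.521
gripper_force: 20.0
```

Request:
{"name": "move_arm", "arguments": {"motion": [{"jaw": 40,"x": 0,"y": 0,"z": 0,"ax": 0,"ay": 0,"az": 0},{"jaw": 40,"x": 0,"y": 0,"z": 0,"ax": 0,"ay": 0,"az": 0},{"jaw": 40,"x": 0,"y": 0,"z": 0,"ax": 0,"ay": 0,"az": 0}]}}

```text
time_s: 7.85
eef_pos: [0.4602, -0.3175, 0.2122]
ee_rot: [-3.141, -0.001, 1.571]
contact_force: [-0.7, -0.4, -1.3]
gripper_width: 0.519
gripper_force: 20.0
```

```bash
python3 - <<'E'
from h import *
print(state()["eef_pos"],state()["gripper_width"])
a,d=capture("side");b,_=capture("wrist")
cv2.imwrite("pics/s5.png",np.hstack([cv2.resize(a[130:330,150:350],(400,400)),cv2.resize(b,(400,300))[:300].repeat(1,0) if 0 else cv2.copyMakeBorder(cv2.resize(b,(400,300)),0,100,0,0,0)]))
for r in regions_of("pepper_mill","side")[:2]:
    P=cloud("side",r["mask"],d);print(round(r["conf"],2),np.round(r["location"]),np.round(np.median(P,0),3))
E
```

```text
[ 0.46020445 -0.31754261  0.21216777] 0.5194516801768639
0.96 [200. 143.] [0.353 0.422 0.074]
0.75 [264. 232.] [ 0.454 -0.337  0.139]
```

View pics/s5.png

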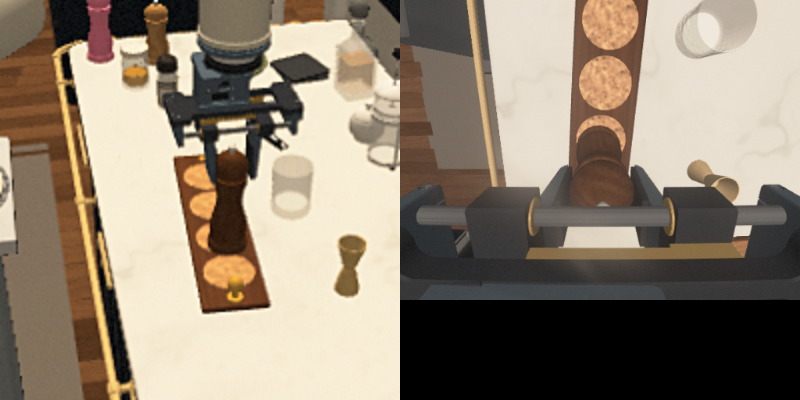

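The mill hangs upright over pad_4. I lower it and release.

Request:
{"name": "move_arm", "arguments": {"motion": [{"jaw": 40,"x": -0.05,"y": 0,"z": 0.5,"ax": 0,"ay": 0,"az": 0},{"jaw": 40,"x": -0.05,"y": 0,"z": 1.0,"ax": 0,"ay": 0,"az": 0},{"jaw": 40,"x": -0.05,"y": 0,"z": 1.4,"ax": 0,"ay": 0,"az": 0},{"jaw": 40,"x": -0.05,"y": 0,"z": 1.58,"ax": 0,"ay": 0,"az": 0},{"jaw": 40,"x": -0.05,"y": 0,"z": 1.6,"ax": 0,"ay": 0,"az": 0}]}}

```text
time_s: 8.42
eef_pos: [0.4603, -0.3198, 0.1637]
ee_rot: [-3.141, -0.001, 1.571]
contact_force: [-0.3, -0.2, -1.8]
gripper_width: 0.518
gripper_force: 20.0
```

Request:
{"name": "move_arm", "arguments": {"motion": [{"jaw": 40,"x": 0,"y": 0,"z": 0,"ax": 0,"ay": 0,"az": 0},{"jaw": 50,"x": 0,"y": 0,"z": 0,"ax": 0,"ay": 0,"az": 0},{"jaw": 60,"x": 0,"y": 0,"z": 0,"ax": 0,"ay": 0,"az": 0},{"jaw": 91,"x": 0,"y": 0,"z": 0,"ax": 0,"ay": 0,"az": 0},{"jaw": 91,"x": 0,"y": 0,"z": 0,"ax": 0,"ay": 0,"az": 0}]}}

```text
time_s: 8.83
eef_pos: [0.4606, -0.3205, 0.1646]
ee_rot: [3.141, 0.0, 1.571]
contact_force: [-0.6, 1.1, -0.2]
gripper_width: 0.735
gripper_force: 0.0
```

Request:
{"name": "move_arm", "arguments": {"motion": [{"jaw": 91,"x": 0,"y": 0,"z": 0,"ax": 0,"ay": 0,"az": 0},{"jaw": 91,"x": 0,"y": 0,"z": -0.5,"ax": 0,"ay": 0,"az": 0},{"jaw": 91,"x": 0,"y": 0,"z": -1.5,"ax": 0,"ay": 0,"az": 0},{"jaw": 91,"x": 0,"y": 0,"z": -2.5,"ax": 0,"ay": 0,"az": 0},{"jaw": 91,"x": 0,"y": 0,"z": -3.5,"ax": 0,"ay": 0,"az": 0}]}}

```text
time_s: 9.25
eef_pos: [0.4602, -0.3202, 0.2705]
ee_rot: [-3.141, -0.0, 1.571]
contact_force: [0.9, -1.1, -0.8]
gripper_width: 0.997
gripper_force: 0.0
```

```bash
python3 - <<'E'
from h import *
s=state();print(s["time_s"],s["eef_pos"],s["gripper_width"])
plan([(.44,.19,.30,1.571)])
a,d=capture("side")
for r in regions_of("pepper_mill","side")[:3]:
    P=cloud("side",r["mask"],d);print(round(r["conf"],2),np.round(r["location"]),np.round(np.median(P,0),3),np.round(np.percentile(P[:,2],[2,98]),3))
for r in mark_of("pepper_mill","side")[:3]:print(np.round(plane("side",r["location"],.017),3))
E
```

```text
9.25 [ 0.46022262 -0.32015189  0.27047846] 0.9974832536288354
{'x': 5.67, 'y': -0.23, 'z': -0.33, 'az': -0.0} [ 0.453 -0.15   0.28 ]
{'x': 5.67, 'y': -0.22, 'z': -0.33, 'az': -0.0} [0.447 0.02  0.29 ]
{'x': 5.67, 'y': -0.22, 'z': -0.33, 'az': -0.0} [0.44 0.19 0.3 ]
0.86 [200. 144.] [0.353 0.422 0.081] [0.009 0.156]
0.73 [266. 246.] [ 0.454 -0.338  0.093] [0.014 0.175]
[[ 0.468 -0.313  0.017]]
[[0.35  0.423 0.017]]
```

Request:
{"name": "move_arm", "arguments": {"motion": [{"jaw": 91,"x": 1.0,"y": 0,"z": -0.5,"ax": 0,"ay": 0,"az": 0},{"jaw": 91,"x": 2.2,"y": 0,"z": -1.0,"ax": 0,"ay": 0,"az": 0},{"jaw": 91,"x": 3.4,"y": 0,"z": -1.3,"ax": 0,"ay": 0,"az": 0},{"jaw": 91,"x": 4.6,"y": -0.1,"z": -1.6,"ax": 0,"ay": 0,"az": 0},{"jaw": 91,"x": 5.8,"y": -0.2,"z": -1.6,"ax": 0,"ay": 0,"az": 0}]}}

```text
time_s: 9.82
eef_pos: [0.4543, -0.145, 0.3177]
ee_rot: [3.141, 0.0, 1.57]
contact_force: [1.0, 0.2, 0.1]
gripper_width: 0.995
gripper_force: 0.0
```

Request:
{"name": "move_arm", "arguments": {"motion": [{"jaw": 91,"x": 1.2,"y": 0,"z": 0,"ax": 0,"ay": 0,"az": 0},{"jaw": 91,"x": 2.4,"y": -0.1,"z": 0,"ax": 0,"ay": 0,"az": 0},{"jaw": 91,"x": 3.6,"y": -0.1,"z": 0,"ax": 0,"ay": 0,"az": 0},{"jaw": 91,"x": 4.8,"y": -0.2,"z": 0,"ax": 0,"ay": 0,"az": 0},{"jaw": 91,"x": 6.0,"y": -0.2,"z": 0,"ax": 0,"ay": 0,"az": 0}]}}

```text
time_s: 10.23
eef_pos: [0.4473, 0.0353, 0.3164]
ee_rot: [-3.14, -0.0, 1.57]
contact_force: [0.7, 0.2, 0.6]
gripper_width: 0.997
gripper_force: 0.0
```

Request:
{"name": "move_arm", "arguments": {"motion": [{"jaw": 91,"x": 1.2,"y": 0,"z": 0,"ax": 0,"ay": 0,"az": 0},{"jaw": 91,"x": 2.4,"y": -0.1,"z": 0,"ax": 0,"ay": 0,"az": 0},{"jaw": 91,"x": 3.6,"y": -0.1,"z": 0,"ax": 0,"ay": 0,"az": 0},{"jaw": 91,"x": 4.8,"y": -0.2,"z": 0,"ax": 0,"ay": 0,"az": 0},{"jaw": 91,"x": 6.0,"y": -0.2,"z": 0,"ax": 0,"ay": 0,"az": 0}]}}

```text
time_s: 10.65
eef_pos: [0.4414, 0.2153, 0.3163]
ee_rot: [-3.14, 0.001, 1.571]
contact_force: [0.8, -0.9, 0.4]
gripper_width: 0.998
gripper_force: 0.0
```

Request:
{"name": "move_arm", "arguments": {"motion": [{"jaw": 91,"x": 0.8,"y": 0,"z": 0,"ax": 0,"ay": 0,"az": 0},{"jaw": 91,"x": 1.2,"y": 0,"z": 0,"ax": 0,"ay": 0,"az": 0},{"jaw": 91,"x": 1.2,"y": 0,"z": 0,"ax": 0,"ay": 0,"az": 0},{"jaw": 91,"x": 1.2,"y": 0,"z": 0,"ax": 0,"ay": 0,"az": 0}]}}

```text
time_s: 10.98
eef_pos: [0.4422, 0.2493, 0.3164]
ee_rot: [-3.14, 0.001, 1.572]
contact_force: [-0.9, -0.6, -0.1]
gripper_width: 0.999
gripper_force: 0.0
```

```bash
python3 look3.py
```

```text
10.9833 [0.44222005 0.24927472 0.31642727] [-3.14034501e+00  8.98884594e-04  1.57168437e+00]
pepper_mill mark 0.83 [197.  30.] [0.3557 0.4391 0.    ]
pepper_mill reg 0.71 [189.  20.] 2129 z98 0.157 top n 8 mid [0.3589 0.428 ] mean [0.3569 0.428  0.1583]
salt_mill mark 0.8 [277.  54.] [0.4727 0.4075 0.    ]
salt_mill reg 0.71 [282.  44.] 2293 z98 0.14 top n 463 mid [0.4736 0.4042] mean [0.4727 0.4044 0.1312]
spice_jar mark 0.83 [268. 187.] [0.4607 0.2025 0.    ]
spice_jar reg 0.61 [269. 200.] 1163 z98 0.107 top n 752 mid [0.4611 0.2077] mean [0.4608 0.2093 0.1052]
honey_jar mark 0.74 [237. 119.] [0.412  0.3129 0.    ]
honey_jar reg 0.58 [236. 124.] 1548 z98 0.087 top n 1529 mid [0.414  0.3098] mean [0.414  0.31   0.0854]
```

View pics/w4.png

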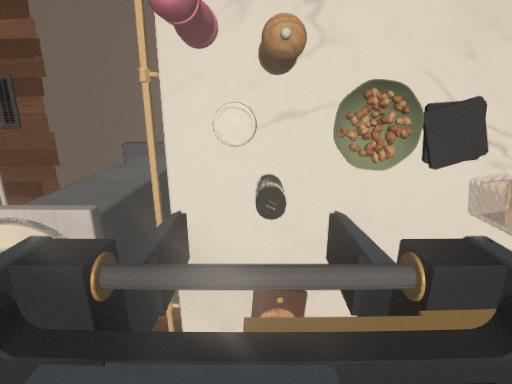

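The salt mill is at (284,38), the honey jar at (235,124), the spice jar at (270,200) and the pink look-alike at the top left (190,20). Now I grasp the light wood salt mill.

Request:
{"name": "move_arm", "arguments": {"motion": [{"jaw": 91,"x": 1.2,"y": 0.25,"z": 0,"ax": 0,"ay": 0,"az": 0},{"jaw": 91,"x": 2.4,"y": 0.5,"z": 0.2,"ax": 0,"ay": 0,"az": 0},{"jaw": 91,"x": 3.6,"y": 0.75,"z": 0.5,"ax": 0,"ay": 0,"az": 0},{"jaw": 91,"x": 4.7,"y": 1.03,"z": 1.0,"ax": 0,"ay": 0,"az": 0},{"jaw": 91,"x": 5.19,"y": 1.03,"z": 1.6,"ax": 0,"ay": 0,"az": 0}]}}

```text
time_s: 11.85
eef_pos: [0.4747, 0.409, 0.269]
ee_rot: [3.139, -0.002, 1.572]
contact_force: [-0.0, -0.9, -1.2]
gripper_width: 0.999
gripper_force: 0.0
```

Request:
{"name": "move_arm", "arguments": {"motion": [{"jaw": 91,"x": 0,"y": 0,"z": 1.0,"ax": 0,"ay": 0,"az": 0},{"jaw": 91,"x": 0,"y": 0,"z": 2.0,"ax": 0,"ay": 0,"az": 0},{"jaw": 91,"x": 0,"y": 0,"z": 2.6,"ax": 0,"ay": 0,"az": 0},{"jaw": 91,"x": 0,"y": 0,"z": 2.8,"ax": 0,"ay": 0,"az": 0},{"jaw": 91,"x": 0,"y": 0,"z": 2.8,"ax": 0,"ay": 0,"az": 0}]}}

```text
time_s: 12.27
eef_pos: [0.4729, 0.4048, 0.1839]
ee_rot: [-3.139, 0.002, 1.571]
contact_force: [-0.4, -0.4, 0.4]
gripper_width: 1.003
gripper_force: 0.0
```

Request:
{"name": "move_arm", "arguments": {"motion": [{"jaw": 91,"x": 0,"y": 0,"z": 0.7,"ax": 0,"ay": 0,"az": 0},{"jaw": 91,"x": 0,"y": 0,"z": 1.4,"ax": 0,"ay": 0,"az": 0},{"jaw": 91,"x": 0,"y": 0,"z": 1.9,"ax": 0,"ay": 0,"az": 0},{"jaw": 91,"x": 0,"y": 0,"z": 2.1,"ax": 0,"ay": 0,"az": 0},{"jaw": 91,"x": 0,"y": 0,"z": 2.1,"ax": 0,"ay": 0,"az": 0}]}}

```text
time_s: 12.68
eef_pos: [0.4736, 0.4053, 0.1224]
ee_rot: [-3.141, 0.0, 1.57]
contact_force: [-0.2, -0.2, 0.3]
gripper_width: 0.996
gripper_force: 0.0
```

Request:
{"name": "move_arm", "arguments": {"motion": [{"jaw": 70,"x": 0,"y": 0,"z": 0,"ax": 0,"ay": 0,"az": 0},{"jaw": 55,"x": 0,"y": 0,"z": 0,"ax": 0,"ay": 0,"az": 0},{"jaw": 40,"x": 0,"y": 0,"z": 0,"ax": 0,"ay": 0,"az": 0},{"jaw": 40,"x": 0,"y": 0,"z": 0,"ax": 0,"ay": 0,"az": 0},{"jaw": 40,"x": 0,"y": 0,"z": 0,"ax": 0,"ay": 0,"az": 0}], "grip_force": 20}}

```text
time_s: 13.1
eef_pos: [0.4737, 0.4055, 0.1228]
ee_rot: [3.141, -0.001, 1.571]
contact_force: [-0.2, -0.2, 0.0]
gripper_width: 0.667
gripper_force: 0.0
```

Request:
{"name": "move_arm", "arguments": {"motion": [{"jaw": 40,"x": 0,"y": 0,"z": 0,"ax": 0,"ay": 0,"az": 0},{"jaw": 40,"x": 0,"y": 0,"z": 0,"ax": 0,"ay": 0,"az": 0},{"jaw": 40,"x": 0,"y": 0,"z": 0,"ax": 0,"ay": 0,"az": 0},{"jaw": 40,"x": 0,"y": 0,"z": 0,"ax": 0,"ay": 0,"az": 0}]}}

```text
time_s: 13.43
eef_pos: [0.4734, 0.4054, 0.1224]
ee_rot: [-3.142, -0.0, 1.571]
contact_force: [-1.6, -1.4, 3.7]
gripper_width: 0.515
gripper_force: 20.0
```

Request:
{"name": "move_arm", "arguments": {"motion": [{"jaw": 40,"x": 0,"y": 0,"z": -0.4,"ax": 0,"ay": 0,"az": 0},{"jaw": 40,"x": 0,"y": 0,"z": -1.4,"ax": 0,"ay": 0,"az": 0},{"jaw": 40,"x": 0,"y": 0,"z": -2.5,"ax": 0,"ay": 0,"az": 0},{"jaw": 40,"x": 0,"y": 0,"z": -3.6,"ax": 0,"ay": 0,"az": 0},{"jaw": 40,"x": -0.5,"y": 0,"z": -4.5,"ax": 0,"ay": 0,"az": 0}]}}

```text
time_s: 13.85
eef_pos: [0.4736, 0.392, 0.2603]
ee_rot: [3.14, -0.002, 1.572]
contact_force: [0.5, -0.8, -2.2]
gripper_width: 0.514
gripper_force: 20.0
```

Request:
{"name": "move_arm", "arguments": {"motion": [{"jaw": 40,"x": -1.0,"y": 0,"z": 0,"ax": 0,"ay": 0,"az": 0},{"jaw": 40,"x": -2.1,"y": 0,"z": 0,"ax": 0,"ay": 0,"az": 0},{"jaw": 40,"x": -3.3,"y": 0,"z": 0,"ax": 0,"ay": 0,"az": 0},{"jaw": 40,"x": -4.5,"y": 0,"z": 0,"ax": 0,"ay": 0,"az": 0},{"jaw": 40,"x": -5.7,"y": 0,"z": 0,"ax": 0,"ay": 0,"az": 0}]}}

```text
time_s: 14.27
eef_pos: [0.473, 0.2178, 0.258]
ee_rot: [3.141, -0.0, 1.571]
contact_force: [1.6, -0.7, -1.7]
gripper_width: 0.512
gripper_force: 20.0
```

Request:
{"name": "move_arm", "arguments": {"motion": [{"jaw": 40,"x": -1.2,"y": 0,"z": 0,"ax": 0,"ay": 0,"az": 0},{"jaw": 40,"x": -2.4,"y": 0,"z": 0,"ax": 0,"ay": 0,"az": 0},{"jaw": 40,"x": -3.6,"y": 0,"z": 0,"ax": 0,"ay": 0,"az": 0},{"jaw": 40,"x": -4.8,"y": 0,"z": 0,"ax": 0,"ay": 0,"az": 0},{"jaw": 40,"x": -6.0,"y": 0,"z": 0,"ax": 0,"ay": 0,"az": 0}]}}

```text
time_s: 14.68
eef_pos: [0.473, 0.0377, 0.258]
ee_rot: [3.141, 0.0, 1.571]
contact_force: [1.9, -0.2, -2.2]
gripper_width: 0.52
gripper_force: 20.0
```

Request:
{"name": "move_arm", "arguments": {"motion": [{"jaw": 40,"x": -1.2,"y": 0,"z": 0,"ax": 0,"ay": 0,"az": 0},{"jaw": 40,"x": -2.4,"y": 0,"z": 0,"ax": 0,"ay": 0,"az": 0},{"jaw": 40,"x": -3.6,"y": 0,"z": 0,"ax": 0,"ay": 0,"az": 0},{"jaw": 40,"x": -4.8,"y": 0,"z": 0,"ax": 0,"ay": 0,"az": 0},{"jaw": 40,"x": -6.0,"y": -0.1,"z": 0,"ax": 0,"ay": 0,"az": 0}]}}

```text
time_s: 15.1
eef_pos: [0.4703, -0.1426, 0.258]
ee_rot: [3.141, 0.0, 1.571]
contact_force: [1.3, -0.2, -2.4]
gripper_width: 0.515
gripper_force: 20.0
```

Request:
{"name": "move_arm", "arguments": {"motion": [{"jaw": 40,"x": -1.2,"y": 0,"z": 0,"ax": 0,"ay": 0,"az": 0},{"jaw": 40,"x": -2.2,"y": 0,"z": 0,"ax": 0,"ay": 0,"az": 0},{"jaw": 40,"x": -2.9,"y": -0.1,"z": 0,"ax": 0,"ay": 0,"az": 0},{"jaw": 40,"x": -3.13,"y": -0.1,"z": 0.5,"ax": 0,"ay": 0,"az": 0},{"jaw": 40,"x": -3.13,"y": -0.1,"z": 1.0,"ax": 0,"ay": 0,"az": 0}]}}

```text
time_s: 15.52
eef_pos: [0.4676, -0.237, 0.228]
ee_rot: [3.14, 0.002, 1.568]
contact_force: [-0.3, 0.4, -2.5]
gripper_width: 0.516
gripper_force: 20.0
```

Request:
{"name": "move_arm", "arguments": {"motion": [{"jaw": 40,"x": 0,"y": 0,"z": 0.6,"ax": 0,"ay": 0,"az": 0},{"jaw": 40,"x": 0,"y": 0,"z": 1.2,"ax": 0,"ay": 0,"az": 0},{"jaw": 40,"x": 0,"y": 0,"z": 1.6,"ax": 0,"ay": 0,"az": 0},{"jaw": 40,"x": 0,"y": 0,"z": 1.6,"ax": 0,"ay": 0,"az": 0},{"jaw": 40,"x": 0,"y": 0,"z": 1.6,"ax": 0,"ay": 0,"az": 0}]}}

```text
time_s: 15.93
eef_pos: [0.4673, -0.2346, 0.1796]
ee_rot: [-3.141, -0.0, 1.571]
contact_force: [0.6, 0.6, -1.2]
gripper_width: 0.513
gripper_force: 20.0
```

Request:
{"name": "move_arm", "arguments": {"motion": [{"jaw": 40,"x": 0,"y": 0,"z": 0.5,"ax": 0,"ay": 0,"az": 0},{"jaw": 40,"x": 0,"y": 0,"z": 1.0,"ax": 0,"ay": 0,"az": 0},{"jaw": 40,"x": 0,"y": 0,"z": 1.25,"ax": 0,"ay": 0,"az": 0},{"jaw": 40,"x": 0,"y": 0,"z": 1.3,"ax": 0,"ay": 0,"az": 0},{"jaw": 40,"x": 0,"y": 0,"z": 1.3,"ax": 0,"ay": 0,"az": 0}]}}

```text
time_s: 16.35
eef_pos: [0.4676, -0.2347, 0.1407]
ee_rot: [3.141, 0.0, 1.571]
contact_force: [0.1, -0.3, -1.5]
gripper_width: 0.516
gripper_force: 20.0
```

Request:
{"name": "move_arm", "arguments": {"motion": [{"jaw": 40,"x": 0,"y": 0,"z": 0,"ax": 0,"ay": 0,"az": 0},{"jaw": 50,"x": 0,"y": 0,"z": 0,"ax": 0,"ay": 0,"az": 0},{"jaw": 60,"x": 0,"y": 0,"z": 0,"ax": 0,"ay": 0,"az": 0},{"jaw": 91,"x": 0,"y": 0,"z": 0,"ax": 0,"ay": 0,"az": 0},{"jaw": 91,"x": 0,"y": 0,"z": 0,"ax": 0,"ay": 0,"az": 0}]}}

```text
time_s: 16.77
eef_pos: [0.4675, -0.2347, 0.1406]
ee_rot: [3.141, 0.0, 1.571]
contact_force: [-0.7, -0.6, -0.0]
gripper_width: 0.736
gripper_force: 0.0
```

Request:
{"name": "move_arm", "arguments": {"motion": [{"jaw": 91,"x": 0,"y": 0,"z": 0,"ax": 0,"ay": 0,"az": 0},{"jaw": 91,"x": 0,"y": 0,"z": -0.5,"ax": 0,"ay": 0,"az": 0},{"jaw": 91,"x": 0,"y": 0,"z": -1.6,"ax": 0,"ay": 0,"az": 0},{"jaw": 91,"x": 0,"y": 0,"z": -2.8,"ax": 0,"ay": 0,"az": 0},{"jaw": 91,"x": 0,"y": 0,"z": -4.0,"ax": 0,"ay": 0,"az": 0}]}}

```text
time_s: 17.18
eef_pos: [0.4669, -0.2343, 0.2615]
ee_rot: [-3.141, -0.001, 1.571]
contact_force: [1.8, -0.5, 1.0]
gripper_width: 0.996
gripper_force: 0.0
```

```bash
python3 - <<'E'
from h import *
s=state();print(s["time_s"],s["eef_pos"],s["gripper_width"])
a,d=capture("side")
cv2.imwrite("pics/s6.png",cv2.resize(a[130:330,150:350],(500,500)))
E
```

```text
17.1833 [ 0.46690527 -0.23425365  0.26150105] 0.9960522126122294
```

View pics/s6.png

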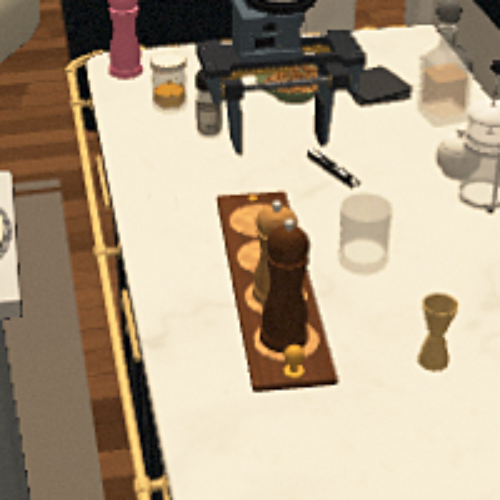

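Both mills stand on their pads upright. Next is the spice jar.

Request:
{"name": "move_arm", "arguments": {"motion": [{"jaw": 91,"x": 1.2,"y": 0,"z": 0,"ax": 0,"ay": 0,"az": 0},{"jaw": 91,"x": 2.4,"y": 0,"z": 0,"ax": 0,"ay": 0,"az": 0},{"jaw": 91,"x": 3.6,"y": 0,"z": 0,"ax": 0,"ay": 0,"az": 0},{"jaw": 91,"x": 4.8,"y": 0,"z": 0,"ax": 0,"ay": 0,"az": 0},{"jaw": 91,"x": 6.0,"y": 0,"z": 0,"ax": 0,"ay": 0,"az": 0}]}}

```text
time_s: 17.65
eef_pos: [0.467, -0.053, 0.2603]
ee_rot: [3.141, 0.0, 1.57]
contact_force: [0.1, -0.1, -0.3]
gripper_width: 0.994
gripper_force: 0.0
```

Request:
{"name": "move_arm", "arguments": {"motion": [{"jaw": 91,"x": 1.2,"y": 0,"z": 0,"ax": 0,"ay": 0,"az": 0},{"jaw": 91,"x": 2.4,"y": 0,"z": 0,"ax": 0,"ay": 0,"az": 0},{"jaw": 91,"x": 3.6,"y": 0,"z": 0,"ax": 0,"ay": 0,"az": 0},{"jaw": 91,"x": 4.8,"y": 0,"z": 0,"ax": 0,"ay": 0,"az": 0},{"jaw": 91,"x": 6.0,"y": 0,"z": 0,"ax": 0,"ay": 0,"az": 0}]}}

```text
time_s: 18.07
eef_pos: [0.467, 0.1272, 0.2604]
ee_rot: [3.141, -0.0, 1.571]
contact_force: [2.1, 0.1, 0.5]
gripper_width: 0.997
gripper_force: 0.0
```

Request:
{"name": "move_arm", "arguments": {"motion": [{"jaw": 91,"x": 1.1,"y": -0.1,"z": 0.3,"ax": 0,"ay": 0,"az": 0},{"jaw": 91,"x": 2.0,"y": -0.2,"z": 0.8,"ax": 0,"ay": 0,"az": 0},{"jaw": 91,"x": 2.6,"y": -0.2,"z": 1.4,"ax": 0,"ay": 0,"az": 0},{"jaw": 91,"x": 2.68,"y": -0.2,"z": 2.2,"ax": 0,"ay": 0,"az": 0},{"jaw": 91,"x": 2.68,"y": -0.2,"z": 3.0,"ax": 0,"ay": 0,"az": 0}]}}

```text
time_s: 18.48
eef_pos: [0.4615, 0.2073, 0.1696]
ee_rot: [3.14, -0.001, 1.573]
contact_force: [0.4, 0.0, -0.4]
gripper_width: 0.995
gripper_force: 0.0
```

Request:
{"name": "move_arm", "arguments": {"motion": [{"jaw": 91,"x": 0,"y": 0,"z": 0.8,"ax": 0,"ay": 0,"az": 0},{"jaw": 91,"x": 0,"y": 0,"z": 1.6,"ax": 0,"ay": 0,"az": 0},{"jaw": 91,"x": 0,"y": 0,"z": 2.4,"ax": 0,"ay": 0,"az": 0},{"jaw": 91,"x": 0,"y": 0,"z": 3.0,"ax": 0,"ay": 0,"az": 0},{"jaw": 91,"x": 0,"y": 0,"z": 3.0,"ax": 0,"ay": 0,"az": 0}]}}

```text
time_s: 18.9
eef_pos: [0.4598, 0.2053, 0.0775]
ee_rot: [-3.137, 0.001, 1.571]
contact_force: [-2.4, -0.1, -1.1]
gripper_width: 0.996
gripper_force: 0.0
```

Request:
{"name": "move_arm", "arguments": {"motion": [{"jaw": 70,"x": 0,"y": 0,"z": 0,"ax": 0,"ay": 0,"az": 0},{"jaw": 55,"x": 0,"y": 0,"z": 0,"ax": 0,"ay": 0,"az": 0},{"jaw": 45,"x": 0,"y": 0,"z": 0,"ax": 0,"ay": 0,"az": 0},{"jaw": 35,"x": 0,"y": 0,"z": 0,"ax": 0,"ay": 0,"az": 0},{"jaw": 35,"x": 0,"y": 0,"z": 0,"ax": 0,"ay": 0,"az": 0}], "grip_force": 15}}

```text
time_s: 19.32
eef_pos: [0.4619, 0.206, 0.0811]
ee_rot: [3.14, -0.0, 1.571]
contact_force: [0.3, -0.6, 1.0]
gripper_width: 0.661
gripper_force: 0.0
```

Request:
{"name": "move_arm", "arguments": {"motion": [{"jaw": 35,"x": 0,"y": 0,"z": 0,"ax": 0,"ay": 0,"az": 0},{"jaw": 35,"x": 0,"y": 0,"z": 0,"ax": 0,"ay": 0,"az": 0},{"jaw": 35,"x": 0,"y": 0,"z": 0,"ax": 0,"ay": 0,"az": 0},{"jaw": 35,"x": 0,"y": 0,"z": 0,"ax": 0,"ay": 0,"az": 0},{"jaw": 35,"x": 0,"y": 0,"z": 0,"ax": 0,"ay": 0,"az": 0}]}}

```text
time_s: 19.73
eef_pos: [0.4614, 0.2059, 0.0803]
ee_rot: [3.142, -0.0, 1.571]
contact_force: [-1.3, -0.7, 5.1]
gripper_width: 0.441
gripper_force: 15.0
```

Request:
{"name": "move_arm", "arguments": {"motion": [{"jaw": 35,"x": 0,"y": 0,"z": -0.4,"ax": 0,"ay": 0,"az": 0},{"jaw": 35,"x": 0,"y": 0,"z": -1.2,"ax": 0,"ay": 0,"az": 0},{"jaw": 35,"x": 0,"y": 0,"z": -2.2,"ax": 0,"ay": 0,"az": 0},{"jaw": 35,"x": -0.3,"y": 0,"z": -3.2,"ax": 0,"ay": 0,"az": 0},{"jaw": 35,"x": -1.0,"y": 0.1,"z": -4.0,"ax": 0,"ay": 0,"az": 0}]}}

```text
time_s: 20.15
eef_pos: [0.4642, 0.1769, 0.2021]
ee_rot: [3.141, -0.001, 1.572]
contact_force: [0.6, -0.4, 0.2]
gripper_width: 0.44
gripper_force: 15.0
```

Request:
{"name": "move_arm", "arguments": {"motion": [{"jaw": 35,"x": -1.1,"y": 0,"z": 0,"ax": 0,"ay": 0,"az": 0},{"jaw": 35,"x": -2.2,"y": 0,"z": 0,"ax": 0,"ay": 0,"az": 0},{"jaw": 35,"x": -3.3,"y": 0.1,"z": 0,"ax": 0,"ay": 0,"az": 0},{"jaw": 35,"x": -4.4,"y": 0.1,"z": 0,"ax": 0,"ay": 0,"az": 0},{"jaw": 35,"x": -5.5,"y": 0.2,"z": 0,"ax": 0,"ay": 0,"az": 0}]}}

```text
time_s: 20.57
eef_pos: [0.4698, 0.0094, 0.2002]
ee_rot: [-3.141, -0.0, 1.571]
contact_force: [1.1, 0.3, -1.1]
gripper_width: 0.445
gripper_force: 15.0
```

Request:
{"name": "move_arm", "arguments": {"motion": [{"jaw": 35,"x": -1.1,"y": 0,"z": 0,"ax": 0,"ay": 0,"az": 0},{"jaw": 35,"x": -2.2,"y": 0,"z": 0,"ax": 0,"ay": 0,"az": 0},{"jaw": 35,"x": -3.3,"y": 0.1,"z": 0,"ax": 0,"ay": 0,"az": 0},{"jaw": 35,"x": -4.4,"y": 0.1,"z": 0,"ax": 0,"ay": 0,"az": 0},{"jaw": 35,"x": -5.1,"y": 0.1,"z": 0,"ax": 0,"ay": 0,"az": 0}]}}

```text
time_s: 20.98
eef_pos: [0.4733, -0.145, 0.2001]
ee_rot: [3.141, 0.001, 1.57]
contact_force: [0.1, 0.7, -0.8]
gripper_width: 0.445
gripper_force: 15.0
```

Request:
{"name": "move_arm", "arguments": {"motion": [{"jaw": 35,"x": -0.33,"y": 0,"z": 0,"ax": 0,"ay": 0,"az": 0},{"jaw": 35,"x": -0.33,"y": 0,"z": 0.6,"ax": 0,"ay": 0,"az": 0},{"jaw": 35,"x": -0.33,"y": 0,"z": 1.4,"ax": 0,"ay": 0,"az": 0},{"jaw": 35,"x": -0.33,"y": 0,"z": 2.0,"ax": 0,"ay": 0,"az": 0},{"jaw": 35,"x": -0.33,"y": 0,"z": 2.0,"ax": 0,"ay": 0,"az": 0}]}}

```text
time_s: 21.4
eef_pos: [0.4717, -0.1509, 0.1375]
ee_rot: [-3.137, -0.002, 1.571]
contact_force: [-0.9, 0.7, -0.6]
gripper_width: 0.444
gripper_force: 15.0
```

Request:
{"name": "move_arm", "arguments": {"motion": [{"jaw": 35,"x": 0,"y": 0,"z": 0,"ax": 0,"ay": 0,"az": 0},{"jaw": 35,"x": 0,"y": 0,"z": 0,"ax": 0,"ay": 0,"az": 0}]}}

```text
time_s: 21.57
eef_pos: [0.4738, -0.1519, 0.1411]
ee_rot: [3.141, 0.0, 1.571]
contact_force: [0.6, -0.4, -1.2]
gripper_width: 0.441
gripper_force: 15.0
```

Request:
{"name": "move_arm", "arguments": {"motion": [{"jaw": 35,"x": 0,"y": 0,"z": 0.5,"ax": 0,"ay": 0,"az": 0},{"jaw": 35,"x": 0,"y": 0,"z": 1.0,"ax": 0,"ay": 0,"az": 0},{"jaw": 35,"x": 0,"y": 0,"z": 1.3,"ax": 0,"ay": 0,"az": 0},{"jaw": 35,"x": 0,"y": 0,"z": 1.39,"ax": 0,"ay": 0,"az": 0},{"jaw": 35,"x": 0,"y": 0,"z": 1.39,"ax": 0,"ay": 0,"az": 0}]}}

```text
time_s: 21.98
eef_pos: [0.4734, -0.152, 0.0987]
ee_rot: [-3.141, -0.0, 1.571]
contact_force: [0.5, 0.8, 0.0]
gripper_width: 0.447
gripper_force: 15.0
```

Request:
{"name": "move_arm", "arguments": {"motion": [{"jaw": 35,"x": 0,"y": 0,"z": 0,"ax": 0,"ay": 0,"az": 0},{"jaw": 45,"x": 0,"y": 0,"z": 0,"ax": 0,"ay": 0,"az": 0},{"jaw": 55,"x": 0,"y": 0,"z": 0,"ax": 0,"ay": 0,"az": 0},{"jaw": 80,"x": 0,"y": 0,"z": 0,"ax": 0,"ay": 0,"az": 0},{"jaw": 91,"x": 0,"y": 0,"z": 0,"ax": 0,"ay": 0,"az": 0}]}}

```text
time_s: 22.4
eef_pos: [0.4736, -0.1522, 0.0989]
ee_rot: [3.141, 0.0, 1.571]
contact_force: [-1.3, 0.7, 1.1]
gripper_width: 0.679
gripper_force: 0.0
```

Request:
{"name": "move_arm", "arguments": {"motion": [{"jaw": 91,"x": 0,"y": 0,"z": 0,"ax": 0,"ay": 0,"az": 0},{"jaw": 91,"x": 0,"y": 0,"z": -0.5,"ax": 0,"ay": 0,"az": 0},{"jaw": 91,"x": 0,"y": 0,"z": -1.6,"ax": 0,"ay": 0,"az": 0},{"jaw": 91,"x": 0,"y": 0,"z": -2.8,"ax": 0,"ay": 0,"az": 0},{"jaw": 91,"x": 0,"y": 0,"z": -4.0,"ax": 0,"ay": 0,"az": 0}]}}

```text
time_s: 22.82
eef_pos: [0.4728, -0.1518, 0.2198]
ee_rot: [-3.14, -0.001, 1.571]
contact_force: [1.4, -0.3, 0.3]
gripper_width: 0.994
gripper_force: 0.0
```

```bash
python3 - <<'E'
from h import *
s=state();print(s["time_s"],s["eef_pos"],s["gripper_width"])
a,d=capture("scene")
for r in mark_of("spice_jar","scene")[:2]:print(r["conf"],np.round(plane("scene",r["location"],.017),3))
for r in mark_of("honey_jar","scene")[:2]:print("honey",r["conf"],np.round(plane("scene",r["location"],0),3))
for r in mark_of("honey_jar","side")[:2]:pass
E
```

```text
22.8167 [ 0.47282016 -0.15182393  0.2198158 ] 0.9944127804264857
0.58 [[ 0.463 -0.142  0.017]]
honey 0.94 [[0.418 0.309 0.   ]]
```

Request:
{"name": "move_arm", "arguments": {"motion": [{"jaw": 91,"x": 1.2,"y": -0.1,"z": 0,"ax": 0,"ay": 0,"az": 0},{"jaw": 91,"x": 2.4,"y": -0.3,"z": 0,"ax": 0,"ay": 0,"az": 0},{"jaw": 91,"x": 3.6,"y": -0.4,"z": 0,"ax": 0,"ay": 0,"az": 0},{"jaw": 91,"x": 4.8,"y": -0.6,"z": 0,"ax": 0,"ay": 0,"az": 0},{"jaw": 91,"x": 6.0,"y": -0.8,"z": 0,"ax": 0,"ay": 0,"az": 0}]}}

```text
time_s: 23.43
eef_pos: [0.4481, 0.0294, 0.2172]
ee_rot: [-3.139, -0.0, 1.57]
contact_force: [1.3, 0.4, 0.3]
gripper_width: 0.998
gripper_force: 0.0
```

Request:
{"name": "move_arm", "arguments": {"motion": [{"jaw": 91,"x": 1.2,"y": -0.1,"z": 0,"ax": 0,"ay": 0,"az": 0},{"jaw": 91,"x": 2.4,"y": -0.3,"z": 0,"ax": 0,"ay": 0,"az": 0},{"jaw": 91,"x": 3.6,"y": -0.4,"z": 0,"ax": 0,"ay": 0,"az": 0},{"jaw": 91,"x": 4.8,"y": -0.6,"z": 0,"ax": 0,"ay": 0,"az": 0},{"jaw": 91,"x": 6.0,"y": -0.8,"z": 0,"ax": 0,"ay": 0,"az": 0}]}}

```text
time_s: 23.85
eef_pos: [0.4241, 0.2094, 0.2172]
ee_rot: [-3.139, 0.001, 1.571]
contact_force: [1.4, 0.1, 0.3]
gripper_width: 0.993
gripper_force: 0.0
```

Request:
{"name": "move_arm", "arguments": {"motion": [{"jaw": 91,"x": 1.2,"y": -0.1,"z": 0,"ax": 0,"ay": 0,"az": 0},{"jaw": 91,"x": 2.4,"y": -0.3,"z": 0.4,"ax": 0,"ay": 0,"az": 0},{"jaw": 91,"x": 3.2,"y": -0.38,"z": 0.9,"ax": 0,"ay": 0,"az": 0},{"jaw": 91,"x": 3.4,"y": -0.38,"z": 1.7,"ax": 0,"ay": 0,"az": 0},{"jaw": 91,"x": 3.4,"y": -0.38,"z": 2.3,"ax": 0,"ay": 0,"az": 0}]}}

```text
time_s: 24.27
eef_pos: [0.4127, 0.3114, 0.1468]
ee_rot: [-3.14, 0.001, 1.573]
contact_force: [0.0, -1.0, -0.3]
gripper_width: 0.995
gripper_force: 0.0
```

Request:
{"name": "move_arm", "arguments": {"motion": [{"jaw": 91,"x": 0,"y": 0,"z": 0.8,"ax": 0,"ay": 0,"az": 0},{"jaw": 91,"x": 0,"y": 0,"z": 1.6,"ax": 0,"ay": 0,"az": 0},{"jaw": 91,"x": 0,"y": 0,"z": 2.4,"ax": 0,"ay": 0,"az": 0},{"jaw": 91,"x": 0,"y": 0,"z": 2.95,"ax": 0,"ay": 0,"az": 0},{"jaw": 91,"x": 0,"y": 0,"z": 2.95,"ax": 0,"ay": 0,"az": 0}]}}

```text
time_s: 24.68
eef_pos: [0.4116, 0.3085, 0.0571]
ee_rot: [-3.135, 0.004, 1.571]
contact_force: [-0.8, -1.6, -0.4]
gripper_width: 0.999
gripper_force: 0.0
```

Request:
{"name": "move_arm", "arguments": {"motion": [{"jaw": 75,"x": 0,"y": 0,"z": 0,"ax": 0,"ay": 0,"az": 0},{"jaw": 65,"x": 0,"y": 0,"z": 0,"ax": 0,"ay": 0,"az": 0},{"jaw": 50,"x": 0,"y": 0,"z": 0,"ax": 0,"ay": 0,"az": 0},{"jaw": 50,"x": 0,"y": 0,"z": 0,"ax": 0,"ay": 0,"az": 0},{"jaw": 50,"x": 0,"y": 0,"z": 0,"ax": 0,"ay": 0,"az": 0}], "grip_force": 20}}

```text
time_s: 25.1
eef_pos: [0.4142, 0.3101, 0.0618]
ee_rot: [3.141, -0.001, 1.571]
contact_force: [-2.8, 0.5, 2.3]
gripper_width: 0.662
gripper_force: 1.2
```

Request:
{"name": "move_arm", "arguments": {"motion": [{"jaw": 50,"x": 0,"y": 0,"z": 0,"ax": 0,"ay": 0,"az": 0},{"jaw": 50,"x": 0,"y": 0,"z": 0,"ax": 0,"ay": 0,"az": 0},{"jaw": 50,"x": 0,"y": 0,"z": 0,"ax": 0,"ay": 0,"az": 0},{"jaw": 50,"x": 0,"y": 0,"z": 0,"ax": 0,"ay": 0,"az": 0}]}}

```text
time_s: 25.43
eef_pos: [0.4141, 0.3101, 0.0617]
ee_rot: [3.141, -0.0, 1.571]
contact_force: [-2.7, -0.2, 8.0]
gripper_width: 0.631
gripper_force: 20.0
```

Request:
{"name": "move_arm", "arguments": {"motion": [{"jaw": 50,"x": 0,"y": 0,"z": -0.4,"ax": 0,"ay": 0,"az": 0},{"jaw": 50,"x": 0,"y": 0,"z": -1.2,"ax": 0,"ay": 0,"az": 0},{"jaw": 50,"x": 0,"y": 0,"z": -2.1,"ax": 0,"ay": 0,"az": 0},{"jaw": 50,"x": -0.3,"y": 0.1,"z": -3.0,"ax": 0,"ay": 0,"az": 0},{"jaw": 50,"x": -1.0,"y": 0.2,"z": -3.5,"ax": 0,"ay": 0,"az": 0}]}}

```text
time_s: 25.85
eef_pos: [0.421, 0.2815, 0.1689]
ee_rot: [3.138, -0.002, 1.572]
contact_force: [1.1, -0.6, -1.7]
gripper_width: 0.629
gripper_force: 20.0
```

Request:
{"name": "move_arm", "arguments": {"motion": [{"jaw": 50,"x": -1.1,"y": 0.2,"z": 0,"ax": 0,"ay": 0,"az": 0},{"jaw": 50,"x": -2.2,"y": 0.4,"z": 0,"ax": 0,"ay": 0,"az": 0},{"jaw": 50,"x": -3.3,"y": 0.6,"z": 0,"ax": 0,"ay": 0,"az": 0},{"jaw": 50,"x": -4.4,"y": 0.8,"z": 0,"ax": 0,"ay": 0,"az": 0},{"jaw": 50,"x": -5.5,"y": 1.0,"z": 0,"ax": 0,"ay": 0,"az": 0}]}}

```text
time_s: 26.27
eef_pos: [0.45, 0.1134, 0.1664]
ee_rot: [3.141, -0.0, 1.571]
contact_force: [0.2, 0.5, -2.1]
gripper_width: 0.629
gripper_force: 20.0
```

Request:
{"name": "move_arm", "arguments": {"motion": [{"jaw": 50,"x": -1.1,"y": 0.2,"z": 0,"ax": 0,"ay": 0,"az": 0},{"jaw": 50,"x": -2.2,"y": 0.4,"z": 0,"ax": 0,"ay": 0,"az": 0},{"jaw": 50,"x": -3.3,"y": 0.6,"z": 0,"ax": 0,"ay": 0,"az": 0},{"jaw": 50,"x": -4.4,"y": 0.8,"z": 0,"ax": 0,"ay": 0,"az": 0},{"jaw": 50,"x": -5.2,"y": 1.0,"z": 0,"ax": 0,"ay": 0,"az": 0}]}}

```text
time_s: 26.68
eef_pos: [0.48, -0.0436, 0.1663]
ee_rot: [3.141, 0.0, 1.57]
contact_force: [1.9, 0.6, -2.5]
gripper_width: 0.63
gripper_force: 20.0
```

Request:
{"name": "move_arm", "arguments": {"motion": [{"jaw": 50,"x": -0.6,"y": 0,"z": 0,"ax": 0,"ay": 0,"az": 0},{"jaw": 50,"x": -0.86,"y": 0,"z": 0.4,"ax": 0,"ay": 0,"az": 0},{"jaw": 50,"x": -0.86,"y": 0,"z": 1.0,"ax": 0,"ay": 0,"az": 0},{"jaw": 50,"x": -0.86,"y": 0,"z": 1.5,"ax": 0,"ay": 0,"az": 0},{"jaw": 50,"x": -0.86,"y": 0,"z": 1.5,"ax": 0,"ay": 0,"az": 0}]}}

```text
time_s: 27.1
eef_pos: [0.4787, -0.0668, 0.1192]
ee_rot: [-3.138, -0.001, 1.57]
contact_force: [-0.8, 0.7, -2.4]
gripper_width: 0.626
gripper_force: 20.0
```

Request:
{"name": "move_arm", "arguments": {"motion": [{"jaw": 50,"x": 0,"y": 0,"z": 0,"ax": 0,"ay": 0,"az": 0},{"jaw": 50,"x": 0,"y": 0,"z": 0,"ax": 0,"ay": 0,"az": 0}]}}

```text
time_s: 27.27
eef_pos: [0.4803, -0.0668, 0.1218]
ee_rot: [3.141, 0.0, 1.571]
contact_force: [0.4, 0.5, -1.9]
gripper_width: 0.628
gripper_force: 20.0
```

Request:
{"name": "move_arm", "arguments": {"motion": [{"jaw": 50,"x": 0,"y": 0,"z": 0.5,"ax": 0,"ay": 0,"az": 0},{"jaw": 50,"x": 0,"y": 0,"z": 1.0,"ax": 0,"ay": 0,"az": 0},{"jaw": 50,"x": 0,"y": 0,"z": 1.3,"ax": 0,"ay": 0,"az": 0},{"jaw": 50,"x": 0,"y": 0,"z": 1.4,"ax": 0,"ay": 0,"az": 0},{"jaw": 50,"x": 0,"y": 0,"z": 1.4,"ax": 0,"ay": 0,"az": 0}]}}

```text
time_s: 27.68
eef_pos: [0.48, -0.0668, 0.0791]
ee_rot: [-3.141, -0.0, 1.571]
contact_force: [-1.1, -0.3, -1.5]
gripper_width: 0.629
gripper_force: 20.0
```

Request:
{"name": "move_arm", "arguments": {"motion": [{"jaw": 50,"x": 0,"y": 0,"z": 0,"ax": 0,"ay": 0,"az": 0},{"jaw": 60,"x": 0,"y": 0,"z": 0,"ax": 0,"ay": 0,"az": 0},{"jaw": 70,"x": 0,"y": 0,"z": 0,"ax": 0,"ay": 0,"az": 0},{"jaw": 91,"x": 0,"y": 0,"z": 0,"ax": 0,"ay": 0,"az": 0},{"jaw": 91,"x": 0,"y": 0,"z": 0,"ax": 0,"ay": 0,"az": 0}]}}

```text
time_s: 28.1
eef_pos: [0.4802, -0.0669, 0.0793]
ee_rot: [3.141, 0.0, 1.571]
contact_force: [-0.6, -0.1, 0.1]
gripper_width: 0.846
gripper_force: 0.0
```

Request:
{"name": "move_arm", "arguments": {"motion": [{"jaw": 91,"x": 0,"y": 0,"z": 0,"ax": 0,"ay": 0,"az": 0},{"jaw": 91,"x": 0,"y": 0,"z": -0.5,"ax": 0,"ay": 0,"az": 0},{"jaw": 91,"x": 0,"y": 0,"z": -1.6,"ax": 0,"ay": 0,"az": 0},{"jaw": 91,"x": 0,"y": 0,"z": -2.8,"ax": 0,"ay": 0,"az": 0},{"jaw": 91,"x": 0,"y": 0,"z": -4.0,"ax": 0,"ay": 0,"az": 0}]}}

```text
time_s: 28.52
eef_pos: [0.4794, -0.0667, 0.2003]
ee_rot: [-3.14, -0.0, 1.571]
contact_force: [0.6, -0.8, 0.1]
gripper_width: 0.996
gripper_force: 0.0
```

Request:
{"name": "move_arm", "arguments": {"motion": [{"jaw": 91,"x": 0,"y": 0,"z": -1.2,"ax": 0,"ay": 0,"az": 0},{"jaw": 91,"x": 0,"y": -0.3,"z": -2.4,"ax": 0,"ay": 0,"az": 0},{"jaw": 91,"x": 0,"y": -0.6,"z": -3.6,"ax": 0,"ay": 0,"az": 0},{"jaw": 91,"x": 0,"y": -0.9,"z": -4.6,"ax": 0,"ay": 0,"az": 0},{"jaw": 91,"x": 0,"y": -1.0,"z": -5.0,"ax": 0,"ay": 0,"az": 0}]}}

```text
time_s: 28.93
eef_pos: [0.4499, -0.067, 0.3532]
ee_rot: [3.137, 0.001, 1.571]
contact_force: [0.6, -0.0, -0.1]
gripper_width: 0.995
gripper_force: 0.0
```

Request:
{"name": "move_arm", "arguments": {"motion": [{"jaw": 91,"x": -1.2,"y": -0.2,"z": 0,"ax": 0,"ay": 0,"az": 0},{"jaw": 91,"x": -2.4,"y": -0.5,"z": 0,"ax": 0,"ay": 0,"az": 0},{"jaw": 91,"x": -3.6,"y": -0.7,"z": 0,"ax": 0,"ay": 0,"az": 0},{"jaw": 91,"x": -4.8,"y": -1.0,"z": 0,"ax": 0,"ay": 0,"az": 0},{"jaw": 91,"x": -6.0,"y": -1.0,"z": 0,"ax": 0,"ay": 0,"az": 0}]}}

```text
time_s: 29.35
eef_pos: [0.4183, -0.2482, 0.3492]
ee_rot: [-3.141, 0.0, 1.571]
contact_force: [1.9, -0.3, 0.6]
gripper_width: 0.998
gripper_force: 0.0
```

Request:
{"name": "move_arm", "arguments": {"motion": [{"jaw": 91,"x": -0.6,"y": 0,"z": 0,"ax": 0,"ay": 0,"az": 0},{"jaw": 91,"x": -1.0,"y": 0,"z": 0,"ax": 0,"ay": 0,"az": 0},{"jaw": 91,"x": -1.0,"y": 0,"z": 0,"ax": 0,"ay": 0,"az": 0},{"jaw": 91,"x": -1.0,"y": 0,"z": 0,"ax": 0,"ay": 0,"az": 0}]}}

```text
time_s: 29.68
eef_pos: [0.4199, -0.2765, 0.3488]
ee_rot: [-3.141, -0.001, 1.57]
contact_force: [-0.7, -0.4, 0.5]
gripper_width: 0.999
gripper_force: 0.0
```

```bash
python3 look3.py; python3 - <<'E'
from h import *
a,d=capture("side")
cv2.imwrite("pics/s7.png",np.hstack([cv2.resize(a[130:330,150:350],(400,400)),cv2.resize(cv2.imread("pics/w4.png")[0:256,128:384],(400,400))]))
for n in["pepper_mill","salt_mill","spice_jar","honey_jar"]:
    for r in mark_of(n,"side")[:2]:print(n,round(r["conf"],2),np.round(r["location"]),np.round(plane("side",r["location"],.017)[0],3))
E
```

```text
29.6833 [ 0.41985549 -0.27649894  0.34881616] [-3.14120438e+00 -6.59147906e-04  1.57008351e+00]
pepper_mill mark 0.64 [277. 182.] [ 0.4563 -0.3221  0.    ]
pepper_mill reg 0.82 [285. 202.] 2091 z98 0.186 top n 1045 mid [ 0.461  -0.3162] mean [ 0.4593 -0.312   0.1691]
salt_mill mark 0.83 [286. 131.] [ 0.4688 -0.2326  0.    ]
salt_mill mark 0.44 [278. 182.] [ 0.4577 -0.3216  0.    ]
salt_mill reg 0.72 [292. 137.] 1536 z98 0.156 top n 1136 mid [ 0.4662 -0.2338] mean [ 0.4654 -0.2325  0.141 ]
spice_jar mark 0.67 [291.  81.] [ 0.475 -0.152  0.   ]
spice_jar reg 0.91 [298.  75.] 1175 z98 0.124 top n 63 mid [ 0.4748 -0.154 ] mean [ 0.4637 -0.1615  0.1098]
spice_jar reg 0.46 [282.  88.] 1047 z98 0.02 top n 4 mid [ 0.4592 -0.14  ] mean [ 0.4589 -0.14    0.1146]
honey_jar mark 0.6 [301.  19.] [ 0.4886 -0.0623  0.    ]
honey_jar reg 0.5 [294. 138.] 1575 z98 0.156 top n 3 mid [ 0.4535 -0.2206] mean [ 0.4535 -0.2201  0.0733]
pepper_mill 0.78 [201. 158.] [0.356 0.409 0.017]
pepper_mill 0.76 [263. 262.] [ 0.458 -0.309  0.017]
salt_mill 0.78 [261. 244.] [ 0.472 -0.223  0.017]
spice_jar 0.66 [256. 233.] [ 0.469 -0.159  0.017]
spice_jar 0.53 [256. 236.] [ 0.466 -0.178  0.017]
honey_jar 0.81 [253. 219.] [ 0.477 -0.079  0.017]
```

View pics/s7.png

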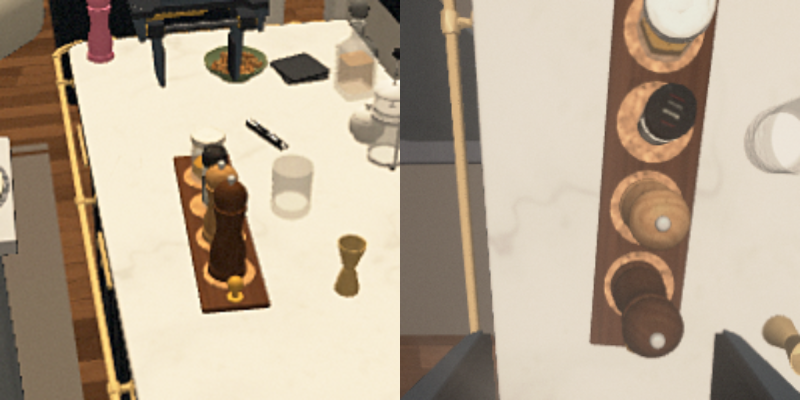

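All four stand upright and centred on their pads in falling order from the ball. The tumbler is untouched and the gripper is clear.

```bash
python3 -c "
from workcell import *
print(job_done())"
```

```text
the job is handed in; nothing more can be done
None
```

I placed the pepper mill, salt mill, spice jar and honey jar upright on pads 4, 3, 2 and 1, in falling height from the brass ball, left the tumbler untouched, and handed the job in at about 30 s; no verdict was returned.

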